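# Turn out a cup of nuts for inspection

## Task

Take the aluminium cup of nuts out of its cradle and turn it over onto the square steel plate, so that it stands flat, mouth down, with all five nuts under it; then lift it straight up, at least 60 mm, to leave the nuts on the plate in one close heap, less than 80 mm across. Set the empty cup mouth down on the round rubber pad, its whole rim on the pad, and leave the other things on the bench where they are.

Things in the scene. Friction and masses are not known exactly. Their poses are not given: they have to be found in the camera images.
- cup: plain aluminium parts cup: straight round can, outside diameter 64 mm, 80 mm tall, wall 3 mm, bottom 4 mm, 100 g, open at one end, with five nuts (55 g) loose in it. It starts lying on its side in the cradle, mouth raised about 4 degrees. Origin: centre of the outside of its closed bottom; z runs along its axis towards the mouth
- cup_mouth (a point): centre of the cup's open mouth, in the plane of its rim (80 mm from the bottom along the cup's z). Just after the cup is turned over, nuts can stand stacked against its wall and topple outwards when it is lifted; jogging the standing cup some 10 mm to and fro on the plate lays them down.
- cradle: fixed grey cradle 89 mm long (x), 44 mm wide, two round bars that carry the lying cup, and a back plate 44 mm high behind the cup's bottom; the cup's sides overhang it by 10 mm left and right. Origin: centre of the underside; x points the way that the cup's mouth looks; the cup's axis passes 58 mm above the bench, its middle over the origin. Bars end 34 mm from the origin towards the mouth; lift the cup up to take it out
- plate: fixed bare steel sorting plate 150 x 150 mm, 6 mm thick. Origin: centre of the underside, top at 6 mm
- pad: fixed round black rubber pad, diameter 125 mm, 5 mm thick. Origin: centre of the underside, top at 5 mm
- nut0: plain steel hex nut, 16 mm across flats, 18 mm across corners, 8 mm thick, 11 g; starts in the cup. Origin: its centre; z along its hole
- nut1: plain steel hex nut, 16 mm across flats, 18 mm across corners, 8 mm thick, 11 g; starts in the cup. Origin: its centre; z along its hole
- nut2: plain steel hex nut, 16 mm across flats, 18 mm across corners, 8 mm thick, 11 g; starts in the cup. Origin: its centre; z along its hole
- nut3: plain steel hex nut, 16 mm across flats, 18 mm across corners, 8 mm thick, 11 g; starts in the cup. Origin: its centre; z along its hole
- nut4: plain steel hex nut, 16 mm across flats, 18 mm across corners, 8 mm thick, 11 g; starts in the cup. Origin: its centre; z along its hole
- wrench: bystander: adjustable wrench, green handle, 190 mm long, 12 mm thick, lying flat; origin under its middle
- flange: bystander: steel flange ring, outside 100 mm, hole 68 mm, 10 mm thick, lying flat; origin at the centre of its underside
- bearing: bystander: small steel bearing ring, outside 35 mm, 12 mm high, lying flat; origin at the centre of its underside
- spacer: bystander: dark steel spacer bar 50 x 22 x 14 mm with two holes, lying flat, long side along its x; origin at the centre of its underside

How it is judged (in metres and radians):
On the way, in this order (a step that is already met when the one before it is completed fails the run):
1. the cup stands flat and mouth down on the plate (rim within 4 mm of it, upright within 6 degrees) with all five nuts under it (angle between cup's own z axis and vertical above 3.04 rad and z of cup_mouth in the frame of plate below 0.01 m and horizontal distance between each of nut0, nut1, nut2, nut3, nut4 and cup_mouth below 0.032 m and x of nut0 in the frame of plate between -0.075 and 0.075 m and y of nut0 in the frame of plate between -0.075 and 0.075 m and z of nut0 in the frame of plate between 0.006 and 0.075 m and x of nut1 in the frame of plate between -0.075 and 0.075 m and y of nut1 in the frame of plate between -0.075 and 0.075 m and z of nut1 in the frame of plate between 0.006 and 0.075 m and x of nut2 in the frame of plate between -0.075 and 0.075 m and y of nut2 in the frame of plate between -0.075 and 0.075 m and z of nut2 in the frame of plate between 0.006 and 0.075 m and x of nut3 in the frame of plate between -0.075 and 0.075 m and y of nut3 in the frame of plate between -0.075 and 0.075 m and z of nut3 in the frame of plate between 0.006 and 0.075 m and x of nut4 in the frame of plate between -0.075 and 0.075 m and y of nut4 in the frame of plate between -0.075 and 0.075 m and z of nut4 in the frame of plate between 0.006 and 0.075 m), for 0.2 s.
2. the cup has been lifted straight up: its mouth is 45 mm or more above the plate, and every nut is still within 50 mm of the cup's axis, in one heap on the plate (z of cup_mouth in the frame of plate above 0.051 m and horizontal distance between each of nut0, nut1, nut2, nut3, nut4 and cup_mouth below 0.05 m and horizontal distance between each of nut1, nut2, nut3, nut4 and nut0 below 0.065 m and horizontal distance between each of nut2, nut3, nut4 and nut1 below 0.065 m and horizontal distance between each of nut3, nut4 and nut2 below 0.065 m and horizontal distance between nut4 and nut3 below 0.065 m and x of nut0 in the frame of plate between -0.075 and 0.075 m and y of nut0 in the frame of plate between -0.075 and 0.075 m and z of nut0 in the frame of plate between 0.006 and 0.075 m and x of nut1 in the frame of plate between -0.075 and 0.075 m and y of nut1 in the frame of plate between -0.075 and 0.075 m and z of nut1 in the frame of plate between 0.006 and 0.075 m and x of nut2 in the frame of plate between -0.075 and 0.075 m and y of nut2 in the frame of plate between -0.075 and 0.075 m and z of nut2 in the frame of plate between 0.006 and 0.075 m and x of nut3 in the frame of plate between -0.075 and 0.075 m and y of nut3 in the frame of plate between -0.075 and 0.075 m and z of nut3 in the frame of plate between 0.006 and 0.075 m and x of nut4 in the frame of plate between -0.075 and 0.075 m and y of nut4 in the frame of plate between -0.075 and 0.075 m and z of nut4 in the frame of plate between 0.006 and 0.075 m), for 0.1 s.
At the end, for the whole second after the job is handed in: the empty cup stands still, mouth down (within 6 degrees), on the rubber pad with its axis within 32 mm of the pad's centre and its rim within 5 mm of the pad; all five nuts lie still on the steel plate, their centres within its 150 mm square and no two centres more than 65 mm apart (angle between cup's own z axis and vertical above 3.04 rad and horizontal distance between cup_mouth and pad below 0.032 m and z of cup_mouth in the frame of pad below 0.01 m and linear speed of each of cup, nut0, nut1, nut2, nut3, nut4 below 0.02 m/s and horizontal distance between each of nut1, nut2, nut3, nut4 and nut0 below 0.065 m and horizontal distance between each of nut2, nut3, nut4 and nut1 below 0.065 m and horizontal distance between each of nut3, nut4 and nut2 below 0.065 m and horizontal distance between nut4 and nut3 below 0.065 m and x of nut0 in the frame of plate between -0.075 and 0.075 m and y of nut0 in the frame of plate between -0.075 and 0.075 m and z of nut0 in the frame of plate between 0.006 and 0.075 m and x of nut1 in the frame of plate between -0.075 and 0.075 m and y of nut1 in the frame of plate between -0.075 and 0.075 m and z of nut1 in the frame of plate between 0.006 and 0.075 m and x of nut2 in the frame of plate between -0.075 and 0.075 m and y of nut2 in the frame of plate between -0.075 and 0.075 m and z of nut2 in the frame of plate between 0.006 and 0.075 m and x of nut3 in the frame of plate between -0.075 and 0.075 m and y of nut3 in the frame of plate between -0.075 and 0.075 m and z of nut3 in the frame of plate between 0.006 and 0.075 m and x of nut4 in the frame of plate between -0.075 and 0.075 m and y of nut4 in the frame of plate between -0.075 and 0.075 m and z of nut4 in the frame of plate between 0.006 and 0.075 m); the robot touches nothing.
It fails at once if the wrench, flange ring, bearing or spacer is moved by more than 25 mm (distance of any of wrench, flange, bearing, spacer from where it was at the start of the episode above 0.025 m).
It also fails if it takes over 64 s, if anything falls off the work surface, if the arm or the gripper's body presses on something with over 40 N, if the wrist force passes 120 N, or if a joint passes its speed limit or range.

## Robot

A 6-joint arm with a two-finger parallel gripper is mounted at the origin on the work surface. World frame = base frame: x ahead of the robot, y to its left, z up, the work surface at z = 0. Lengths are in mm, angles in rad, forces in N, time in s.
With the tool pointing down it reaches from about 350 to 975 mm from the base axis. Payload 7.1 kg.
Tool frame: the origin (TCP) lies at the very end of the fingers, on their centre line; the grasp point (between the pads) lies 19 mm behind it (ctrl.tcp_to_grasp is the distance from the TCP to the grasp point, in mm); z points along the fingers, x is the direction in which the jaws open and shut, and the axes are right-handed (so a half turn about z gives the same grasp; the last joint's range is limited). The gripper opens to 88 mm and grips with 3 to 60 N. Pads are 20 mm wide; open, the fingers measure 115 mm over their backs; the gripper's body (75 mm by 178 mm) begins 61 mm behind the grasp point.
Start: joints at [1.202, 0.423, 1.63, -0, 1.089, -0.019], TCP at [214.162, 587.145, 222.675] pointing down, gripper open.
Joint ranges: [-3, 3], [-0.9, 2.11], [0.09, 2.58], [-1.31, 4.45], [0.11, 2.69], [-2.54, 2.54]. Speed limits (rad/s): [2.39, 2.39, 3.01, 3.14, 3.14, 3.14].

## Interface

Orientations are given as a rotation vector (axis times angle).
In Python, from workcell import get_obs, viewer, ctrl, masks_of gives the robot as it stands. The module is installed in compiled form; this text tells all that it offers.
- The arm moves only by the shell command python3 -m inch 'ROWS'. ROWS is JSON, a list of rows, each an object of numbers: "tx", "ty", "tz": the shift along the tool's x, y, z in cm; "ax", "ay", "az": the turn, a rotation vector about the tool's x, y, z in degrees; "jaw": the opening, from 0 (shut) to 1 (fully open). In form: [{"tx": .., "ty": .., "tz": .., "ax": .., "ay": .., "az": .., "jaw": ..}, ...]. A call has 1 to 12 rows; each row shifts and turns the commanded pose from where the row before left it, along the tool's axes as they then stand; what a row does not reach is not made up. A row lasts 1/8 s, in which the tool goes at most 62.5 mm and 10.7 degrees, less where a joint would pass 70% of its speed; a pose out of reach is approached as far as the arm can. A call is refused whole if a number of a shift passes 6.25 or a number of a turn 10.7, either way. A call with a gripper value outside its range is refused whole. The fingers move at their own pace and stop on an object; the grip force is fixed at half the most. Time passes only in rows, so rows that do not move let the fingers close. It gives the time, the measured TCP pose, the force and the opening at its end, in the units of the state.
- get_obs(): the state, without advancing time (a new reading comes with each control period).
- viewer.get_image(name): name is "scene" or "top"; returns (picture, depth): 384x512x3 uint8, red, green, blue; 384x512 float32, mm along the optical axis (not along the pixel's ray), 0 where there is no reading.
- viewer.get_calibration(name): a dict with "fx", "fy", "cx", "cy" (pixels), "distortion" ([k1, k2, p1, p2, k3] as OpenCV has them; the pictures are not rectified), "rvec" (rotation vector, rad) and "tvec" (3), from world to camera coordinates, as OpenCV has them. Camera axes: x right, y down, z forward; pixel columns grow to the right and rows downward; lengths in mm; the calibration is good to about 2 mm. A picture is of the moment at which its call begins. get_calibration takes no time and is no camera call.
- ctrl.close_job(): hands the job in, once; it reports no verdict.
Trained networks look in the newest picture that a camera, given by its name, has taken for a name from the list of things; names that differ only in an ending like _2 or _b are one class to them, and where a whole thing is asked for, a point or a joint stands for the part that bears it (a point fixed in the world has none). Each returns a list of dicts, best first, with "score" (0 to 1); they miss things now and then, are a little off and sometimes report something else, mostly with a low value. They report only what shows in the picture. A call takes as long as a camera call.
- masks_of(camera, thing): "pixels" (384x512 bool, what is visible of it) and "location" ([column, row] in pixels, amid what is visible of it).
The state is a dict: "t": time; "qpos": joint angles; "qvel": joint speeds; "joint_torque": joint torques, N m; "ee_pos": TCP position; "orientation": TCP orientation; "ft_force": force on the tool from outside, world axes, zero at the start; "moment": the same for the moment, N m; "width": finger opening in mm.
Only numpy, scipy, OpenCV 4.12 (cv2) and the standard library are available. Lean on these libraries where they do the work, as an engineer would, in place of code of your own. Each camera call takes 0.05 s, during which the arm holds its last target. There are 200 camera calls.

## Working session

There is one attempt and no reset: what is moved stays moved. The work goes in short steps, Python scripts to look and compute and a shell command to move; the robot and the scene stay as the last step left them, time stands still between calls to the robot, and variables do not carry over. Pictures are saved under pics/ and viewed, about 8 in all and at most 12, crops included, and the job is handed in when it is done.

```bash
mkdir -p pics; cat > h.py <<'E'
import numpy as np, cv2
from workcell import get_obs, viewer, ctrl, masks_of
from scipy.spatial.transform import Rotation as R
def cloud(cam, depth, mask):
    c=viewer.get_calibration(cam)
    K=np.array([[c['fx'],0,c['cx']],[0,c['fy'],c['cy']],[0,0,1]],float)
    v,u=np.nonzero(mask&(depth>0)); z=depth[v,u]
    p=cv2.undistortPoints(np.stack([u,v],1).astype(np.float64)[:,None],K,np.array(c['distortion'],float))[:,0]
    P=np.c_[p*z[:,None],z]
    Rm=cv2.Rodrigues(np.array(c['rvec'],float))[0]
    return (P-np.array(c['tvec']).ravel())@Rm
def snap(cam,name):
    im,d=viewer.get_image(cam); cv2.imwrite(f'pics/{name}.png',im[:,:,::-1]); return im,d
E
cat > a.py <<'E'
from h import *
o=get_obs(); print(o['t'],o['ee_pos'],R.from_rotvec(o['orientation']).as_matrix().round(3).tolist(),o['width'],ctrl.tcp_to_grasp)
for cam in ('top','scene'):
    im,d=snap(cam,cam+'0')
    for t in ('cup','cradle','plate','pad','wrench','flange','bearing','spacer'):
        m=masks_of(cam,t)
        if not m: print(cam,t,'none'); continue
        P=cloud(cam,d,m[0]['pixels'])
        print(cam,t,round(m[0]['score'],2),np.round(m[0]['location']),len(P),'med',np.median(P,0).round(),'lo',np.percentile(P,2,0).round(),'hi',np.percentile(P,98,0).round())
E
python3 a.py
```

```text
0.0 [213.94566109 586.63236845 221.90745098] [[0.343, 0.939, -0.001], [0.939, -0.343, -0.001], [-0.002, -0.0, -1.0]] 87.61357246071869 18.700000000000003
top cup 0.86 [256. 192.] 1286 med [604. -10.  85.] lo [572. -49.  40.] hi [640.  31.  92.]
top cradle none
top plate 0.84 [128. 209.] 4740 med [577. 266.   5.] lo [500. 190.   1.] hi [655. 345.   9.]
top pad 0.92 [369. 228.] 2651 med [ 535. -248.    4.] lo [ 478. -303.    0.] hi [ 590. -194.    8.]
top wrench 0.61 [198. 128.] 896 med [750. 118.   9.] lo [658. 103.  -0.] hi [853. 146.  14.]
top flange 0.55 [325. 113.] 991 med [ 751. -140.    9.] lo [ 703. -186.   -1.] hi [798. -92.  13.]
top bearing 0.64 [196. 273.] 201 med [439. 124.  10.] lo [423. 108.  -2.] hi [456. 139.  14.]
top spacer 0.77 [317. 281.] 273 med [ 424. -130.   13.] lo [ 401. -145.   -1.] hi [ 446. -116.   17.]
scene cup 0.62 [246. 206.] 997 med [621.   2.  77.] lo [530. -80.   1.] hi [646.  38.  92.]
scene cradle 0.82 [245. 225.] 253 med [625.   0.  13.] lo [603. -41.   4.] hi [640.  37.  29.]
scene plate 0.59 [346. 270.] 3808 med [586. 274.   6.] lo [502. 190.   2.] hi [663. 348.   9.]
scene pad 0.62 [201. 171.] 971 med [ 538. -243.    4.] lo [ 479. -302.    0.] hi [ 593. -188.    7.]
scene wrench 0.87 [247. 289.] 899 med [763. 122.   9.] lo [659. 106.   0.] hi [857. 149.  13.]
scene flange 0.75 [171. 238.] 712 med [ 756. -134.    9.] lo [ 706. -183.   -1.] hi [801. -87.  12.]
scene bearing 0.52 [324. 209.] 117 med [443. 125.  10.] lo [426. 112.  -1.] hi [457. 140.  14.]
scene spacer 0.68 [252. 162.] 137 med [ 428. -125.   12.] lo [ 403. -150.    0.] hi [ 450. -111.   16.]
```

```bash
python3 - <<'E'
import cv2,numpy as np
a=cv2.imread('pics/top0.png');b=cv2.imread('pics/scene0.png')
a=cv2.resize(a[140:250,200:320],(480,440));b=cv2.resize(b[150:250,190:310],(480,400))[:400]
c=np.zeros((440,800,3),np.uint8); c[:,:400]=a[:,40:440]; c[:400,400:]=b[:,40:440]
cv2.imwrite('pics/crop0.png',c)
E
```

```text
(no output)
```

View pics/crop0.png

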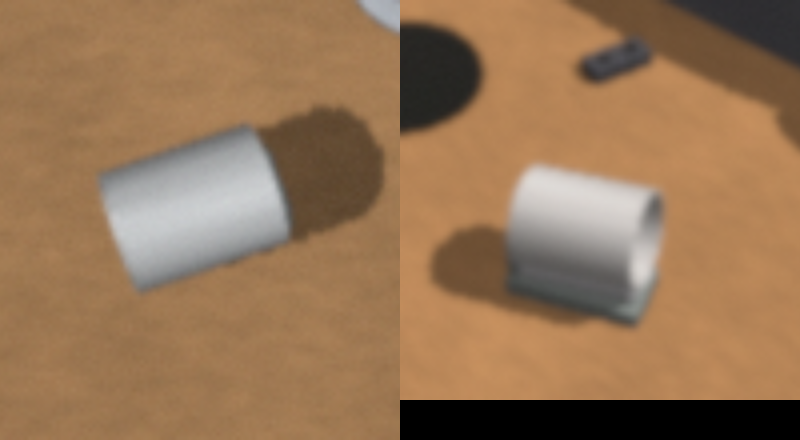

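View pics/top0.png

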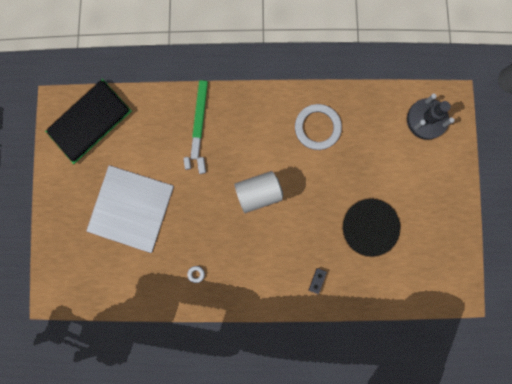

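The top view shows the cup at about (258,191) px with its axis tilted to the left and down. In the scene view its dark mouth is on the right, so it looks towards +y. The plate is at (130,209) and the pad at (371,227). Next I'll fit the cup's axis and write a row planner that prints the shifts and turns.

```bash
cat > fit.py <<'E'
from h import *
from scipy.optimize import least_squares
im,d=viewer.get_image('top'); m=masks_of('top','cup')[0]['pixels']
A=cloud('top',d,cv2.erode(m.astype(np.uint8),np.ones((3,3)))>0); A=A[A[:,2]>62]
im2,d2=viewer.get_image('scene'); ms=masks_of('scene','cup')[0]['pixels']
B=cloud('scene',d2,cv2.erode(ms.astype(np.uint8),np.ones((3,3)))>0); B=B[(B[:,2]>62)&(B[:,0]>540)]
for n,P in (('top',A),('scene',B)):
    def f(p):
        dd=np.array([np.cos(p[2])*np.cos(p[3]),np.sin(p[2])*np.cos(p[3]),np.sin(p[3])])
        q=P-np.array([p[0],-10,p[1]]); return np.linalg.norm(np.cross(q,dd),axis=1)-32
    s=least_squares(f,[604,58,1.9,.07],loss='soft_l1',f_scale=2)
    p=s.x; dd=np.array([np.cos(p[2])*np.cos(p[3]),np.sin(p[2])*np.cos(p[3]),np.sin(p[3])])
    t=(P-np.array([p[0],-10,p[1]]))@dd; t0,t1=np.percentile(t,[1,99])
    c=np.array([p[0],-10,p[1]])
    print(n,len(P),p[:2].round(1),'yaw,el deg',np.degrees(p[2:]).round(1),'ends',(c+t0*dd).round(1),(c+t1*dd).round(1),'len',round(t1-t0,1),'mid',(c+(t0+t1)/2*dd).round(1),'rms',f(p).std().round(2))
for cam,dd_ in (('top',d),('scene',d2)):
  for t in ('plate','pad'):
    m=masks_of(cam,t)[0]['pixels']; P=cloud(cam,dd_,m); P=P[P[:,2]<12].astype(np.float32)
    print(cam,t,cv2.minAreaRect(P[:,:2]),cv2.minEnclosingCircle(P[:,:2]), np.median(P[:,2]))
E
python3 fit.py
cat > plan.py <<'E'
# usage: plan.py n x y z(grasp) jawyaw lean  : tool x=(cos yaw,sin yaw,0), tool z leans by 'lean' deg from down towards yaw+90
from h import *
import sys
n,X,Y,Z,yaw,a=[float(v) for v in sys.argv[1:7]]; n=int(n)
def target(yaw,a):
    j=np.radians(yaw); a=np.radians(a)
    x=np.array([np.cos(j),np.sin(j),0]); m=np.array([-np.sin(j),np.cos(j),0])
    z=np.cos(a)*np.array([0,0,-1.])+np.sin(a)*m
    return R.from_matrix(np.c_[x,np.cross(z,x),z])
o=get_obs(); R0=R.from_rotvec(o['orientation']); p0=np.array(o['ee_pos'])
g0=p0-19*R0.as_matrix()[:,2]   # grasp point
R1=target(yaw,a); g1=np.array([X,Y,Z])
w=(R0.inv()*R1).as_rotvec()
print('q',np.round(o['qpos'],2),'g0',g0.round(1),'turn deg',np.degrees(w).round(1),'shift tool frame cm',(R0.inv().apply(g1-g0)/10).round(2))
Rp,pp=R0,p0
for k in range(1,n+1):
    Rk=R0*R.from_rotvec(w*k/n); gk=g0+(g1-g0)*k/n; pk=gk+19*Rk.as_matrix()[:,2]
    s=Rp.inv().apply(pk-pp)/10; r=np.degrees((Rp.inv()*Rk).as_rotvec())
    print('tx %.2f ty %.2f tz %.2f ax %.1f ay %.1f az %.1f'%(*s,*r)); Rp,pp=Rk,pk
E
python3 plan.py 12 604 -10 180 18.5 40
```

```text
top 1141 [607.8  57.2] yaw,el deg [108.9   3.8] ends [619.2 -43.2  54.9] [594.8  28.1  59.9] len 75.4 mid [607.   -7.5  57.4] rms 1.41
scene 593 [607.7  57.4] yaw,el deg [108.6   4. ] ends [617.6 -39.1  55.2] [594.   30.9  60.4] len 74.1 mid [605.8  -4.1  57.8] rms 1.34
q [ 1.2   0.42  1.63 -0.    1.09 -0.02] g0 [214.2 587.2 241.7] turn deg [37.2 17.9 49.3] shift tool frame cm [-42.74  57.09   6.17]
tx -3.51 ty 4.66 tz 0.51 ax 3.1 ay 1.5 az 4.1
tx -3.17 ty 4.92 tz 0.16 ax 3.1 ay 1.5 az 4.1
tx -2.80 ty 5.13 tz -0.20 ax 3.1 ay 1.5 az 4.1
tx -2.41 ty 5.30 tz -0.56 ax 3.1 ay 1.5 az 4.1
tx -2.00 ty 5.43 tz -0.91 ax 3.1 ay 1.5 az 4.1
tx -1.57 ty 5.50 tz -1.26 ax 3.1 ay 1.5 az 4.1
tx -1.13 ty 5.52 tz -1.60 ax 3.1 ay 1.5 az 4.1
tx -0.68 ty 5.50 tz -1.93 ax 3.1 ay 1.5 az 4.1
tx -0.23 ty 5.42 tz -2.25 ax 3.1 ay 1.5 az 4.1
tx 0.23 ty 5.29 tz -2.54 ax 3.1 ay 1.5 az 4.1
tx 0.68 ty 5.12 tz -2.82 ax 3.1 ay 1.5 az 4.1
tx 1.12 ty 4.90 tz -3.08 ax 3.1 ay 1.5 az 4.1Traceback (most recent call last):
  File "fit.py", line 19, in <module>
    print(cam,t,cv2.minAreaRect(P[:,:2]),cv2.minEnclosingCircle(P[:,:2]), np.median(P[:,2]))
                ~~~~~~~~~~~~~~~^^^^^^^^^
cv2.error: OpenCV(4.12.0) /io/opencv/modules/imgproc/src/convhull.cpp:143: error: (-215:Assertion failed) total >= 0 && (depth == CV_32F || depth == CV_32S) in function 'convexHull'
```

```bash
python3 -m inch '[{"tx":-3.5,"ty":4.7,"tz":0.5,"ax":3.1,"ay":1.5,"az":4.1},{"tx":-3.2,"ty":4.9,"tz":0.2,"ax":3.1,"ay":1.5,"az":4.1},{"tx":-2.8,"ty":5.1,"tz":-0.2,"ax":3.1,"ay":1.5,"az":4.1},{"tx":-2.4,"ty":5.3,"tz":-0.6,"ax":3.1,"ay":1.5,"az":4.1},{"tx":-2.0,"ty":5.4,"tz":-0.9,"ax":3.1,"ay":1.5,"az":4.1},{"tx":-1.6,"ty":5.5,"tz":-1.3,"ax":3.1,"ay":1.5,"az":4.1},{"tx":-1.1,"ty":5.5,"tz":-1.6,"ax":3.1,"ay":1.5,"az":4.1},{"tx":-0.7,"ty":5.5,"tz":-1.9,"ax":3.1,"ay":1.5,"az":4.1},{"tx":-0.2,"ty":5.4,"tz":-2.2,"ax":3.1,"ay":1.5,"az":4.1},{"tx":0.2,"ty":5.3,"tz":-2.5,"ax":3.1,"ay":1.5,"az":4.1},{"tx":0.7,"ty":5.1,"tz":-2.8,"ax":3.1,"ay":1.5,"az":4.1},{"tx":1.1,"ty":4.9,"tz":-3.1,"ax":3.1,"ay":1.5,"az":4.1}]'; python3 plan.py 3 631 -78 141 18.8 40
sed -i 's/P\[:,:2\]/np.ascontiguousarray(P[:,:2])/g;s/astype(np.float32)/astype("f4")/' fit.py; python3 fit.py | tail -4
```

```text
q [ 1.2   0.42  1.63 -0.    1.09 -0.02] g0 [214.2 587.2 241.7] turn deg [37.3 17.8 49. ] shift tool frame cm [-48.2   61.95  10.07]
tx -15.82 ty 20.28 tz 3.30 ax 12.4 ay 5.9 az 16.3
tx -9.34 ty 24.02 tz -2.99 ax 12.4 ay 5.9 az 16.3
tx -1.63 ty 24.38 tz -8.98 ax 12.4 ay 5.9 az 16.3
top 1169 [608.   57.2] yaw,el deg [108.9   4. ] ends [619.8 -44.3  54.7] [594.9  28.2  60. ] len 76.9 mid [607.3  -8.   57.4] rms 1.43
scene 613 [607.5  57.4] yaw,el deg [108.5   4.1] ends [617.6 -40.2  55.2] [593.9  30.7  60.5] len 75.0 mid [605.8  -4.7  57.8] rms 1.28$[0]: bad value
Traceback (most recent call last):
  File "fit.py", line 18, in <module>
    m=masks_of(cam,t)[0]['pixels']; P=cloud(cam,dd_,m); P=P[P[:,2]<12].astype("f4")
      ~~~~~~~~~~~~~~~^^^
IndexError: list index out of range
```

```bash
python3 -m inch '[{"tx":-3.5,"ty":4.7,"tz":0.5,"ax":3.1,"ay":1.5,"az":4.1,"jaw":1},{"tx":-3.2,"ty":4.9,"tz":0.2,"ax":3.1,"ay":1.5,"az":4.1,"jaw":1},{"tx":-2.8,"ty":5.1,"tz":-0.2,"ax":3.1,"ay":1.5,"az":4.1,"jaw":1},{"tx":-2.4,"ty":5.3,"tz":-0.6,"ax":3.1,"ay":1.5,"az":4.1,"jaw":1},{"tx":-2.0,"ty":5.4,"tz":-0.9,"ax":3.1,"ay":1.5,"az":4.1,"jaw":1},{"tx":-1.6,"ty":5.5,"tz":-1.3,"ax":3.1,"ay":1.5,"az":4.1,"jaw":1},{"tx":-1.1,"ty":5.5,"tz":-1.6,"ax":3.1,"ay":1.5,"az":4.1,"jaw":1},{"tx":-0.7,"ty":5.5,"tz":-1.9,"ax":3.1,"ay":1.5,"az":4.1,"jaw":1},{"tx":-0.2,"ty":5.4,"tz":-2.2,"ax":3.1,"ay":1.5,"az":4.1,"jaw":1},{"tx":0.2,"ty":5.3,"tz":-2.5,"ax":3.1,"ay":1.5,"az":4.1,"jaw":1},{"tx":0.7,"ty":5.1,"tz":-2.8,"ax":3.1,"ay":1.5,"az":4.1,"jaw":1},{"tx":1.1,"ty":4.9,"tz":-3.1,"ax":3.1,"ay":1.5,"az":4.1,"jaw":1}]'; python3 plan.py 3 631 -78 141 18.8 40
```

```text
t: 2.9
ee_pos: [600.6, 0.5, 165.0]
orientation: [-2.415, -0.392, 0.141]
ft_force: [0.9, 0.1, -0.1]
width: 87.9
q [-0.29  0.67  1.55  0.56  1.41 -0.85] g0 [604.4 -11.1 179.5] turn deg [-0.1 -0.3 -0.3] shift tool frame cm [ 0.41  7.98 -1.68]
tx 0.13 ty 2.66 tz -0.56 ax -0.0 ay -0.1 az -0.1
tx 0.13 ty 2.66 tz -0.56 ax -0.0 ay -0.1 az -0.1
tx 0.12 ty 2.66 tz -0.56 ax -0.0 ay -0.1 az -0.1
```

```bash
python3 -m inch '[{"tx":0.1,"ty":2.7,"tz":-0.6,"ax":0,"ay":0,"az":0,"jaw":1},{"tx":0.1,"ty":2.7,"tz":-0.6,"ax":0,"ay":-0.3,"az":-0.3,"jaw":1},{"tx":0.2,"ty":2.6,"tz":-0.5,"ax":0,"ay":0,"az":0,"jaw":1},{"tx":0,"ty":0,"tz":0,"ax":0,"ay":0,"az":0,"jaw":1}]'; python3 plan.py 1 608.5 -11 57.3 18.8 40
```

```text
t: 3.4
ee_pos: [625.9, -64.9, 125.4]
orientation: [-2.415, -0.404, 0.148]
ft_force: [-0.3, 0.6, -0.8]
width: 87.9
q [-0.37  0.77  1.44  0.52  1.44 -0.9 ] g0 [629.9 -76.5 139.9] turn deg [-0.   0.1  0.1] shift tool frame cm [ 0.11  0.04 10.76]
tx 0.11 ty 0.04 tz 10.76 ax -0.0 ay 0.1 az 0.1
```

```bash
python3 - <<'E'
from h import *
im,d=snap('scene','s1'); cv2.imwrite('pics/s1c.png',cv2.resize(im[60:300,120:400,::-1],None,fx=2.5,fy=2.5))
E
```

```text
(no output)
```

View pics/s1c.png

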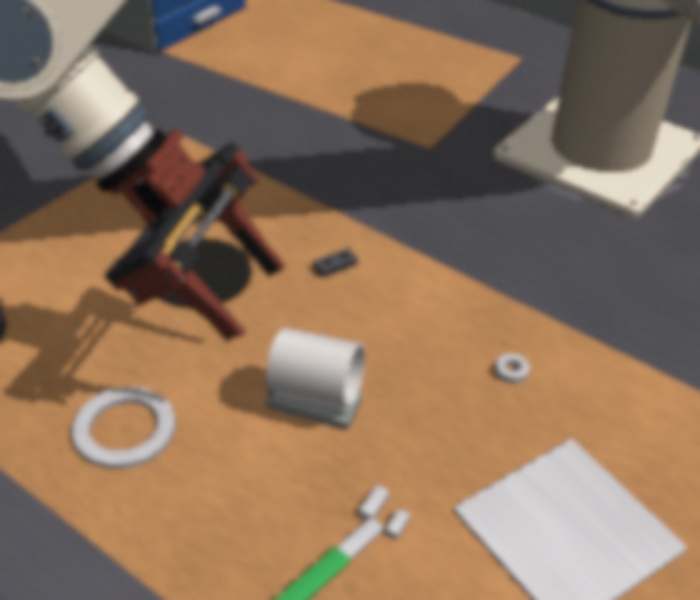

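The gripper (crop ≈(200,240)) leans behind the cup (315,375), with the fingers lined up either side of it and the mouth facing the plate (570,520). I'll approach along tool z and close.

```bash
python3 -m inch '[{"tx":0.1,"ty":0,"tz":3,"ax":0,"ay":0,"az":0,"jaw":1},{"tx":0,"ty":0,"tz":3,"ax":0,"ay":0,"az":0,"jaw":1},{"tx":0,"ty":0,"tz":2.5,"ax":0,"ay":0,"az":0,"jaw":1},{"tx":0,"ty":0,"tz":1.5,"ax":0,"ay":0,"az":0,"jaw":1},{"tx":0,"ty":0,"tz":0.8,"ax":0,"ay":0,"az":0,"jaw":1},{"tx":0,"ty":0,"tz":0,"ax":0,"ay":0,"az":0,"jaw":1}]'; python3 plan.py 1 608.5 -11 57.3 18.8 40
```

```text
t: 4.2
ee_pos: [604.8, 1.6, 44.2]
orientation: [-2.415, -0.405, 0.146]
ft_force: [-0.2, -0.9, 0.5]
width: 87.8
q [-0.29  0.84  1.55  0.58  1.26 -0.95] g0 [608.8  -9.9  58.7] turn deg [0.  0.1 0.2] shift tool frame cm [-0.06  0.16  0.05]
tx -0.06 ty 0.16 tz 0.05 ax 0.0 ay 0.1 az 0.2
```

```bash
python3 -m inch '[{"tx":0,"ty":0,"tz":0,"ax":0,"ay":0,"az":0,"jaw":0.5},{"tx":0,"ty":0,"tz":0,"ax":0,"ay":0,"az":0,"jaw":0.5},{"tx":0,"ty":0,"tz":0,"ax":0,"ay":0,"az":0,"jaw":0.5},{"tx":0,"ty":0,"tz":0,"ax":0,"ay":0,"az":0,"jaw":0.5},{"tx":0,"ty":0,"tz":0,"ax":0,"ay":0,"az":0,"jaw":0.5}]'; python3 plan.py 1 608.5 -11 130 18.8 40
```

```text
t: 4.82
ee_pos: [604.5, 0.8, 44.4]
orientation: [-2.415, -0.405, 0.147]
ft_force: [-4.1, -4.2, 4.8]
width: 64.6
q [-0.29  0.84  1.55  0.58  1.26 -0.95] g0 [608.5 -10.7  59. ] turn deg [-0.   0.1  0.2] shift tool frame cm [-0.   -4.55 -5.46]
tx 0.00 ty -4.55 tz -5.46 ax -0.0 ay 0.1 az 0.2
```

```bash
python3 -m inch '[{"tx":0,"ty":-0.4,"tz":-0.5,"ax":0,"ay":0,"az":0,"jaw":0.5},{"tx":0,"ty":-0.8,"tz":-1,"ax":0,"ay":0,"az":0,"jaw":0.5},{"tx":0,"ty":-1.1,"tz":-1.3,"ax":0,"ay":0,"az":0,"jaw":0.5},{"tx":0,"ty":-1.1,"tz":-1.3,"ax":0,"ay":0,"az":0,"jaw":0.5},{"tx":0,"ty":-1.1,"tz":-1.3,"ax":0,"ay":0,"az":0,"jaw":0.5},{"tx":0,"ty":0,"tz":0,"ax":0,"ay":0,"az":0,"jaw":0.5}]'; python3 plan.py 3 608.5 -11 150 18.8 54
```

```text
t: 5.58
ee_pos: [605.9, 0.8, 116.1]
orientation: [-2.417, -0.406, 0.142]
ft_force: [0.3, -0.8, -2.2]
width: 64.6
q [-0.29  0.74  1.54  0.57  1.35 -0.89] g0 [609.8 -10.7 130.7] turn deg [14.1 -0.   0.3] shift tool frame cm [-0.12 -1.25 -1.47]
tx -0.04 ty -0.57 tz -0.50 ax 4.7 ay -0.0 az 0.1
tx -0.04 ty -0.61 tz -0.46 ax 4.7 ay -0.0 az 0.1
tx -0.04 ty -0.65 tz -0.42 ax 4.7 ay -0.0 az 0.1
```

```bash
python3 -m inch '[{"tx":0,"ty":-0.6,"tz":-0.5,"ax":4.7,"ay":0,"az":0,"jaw":0.5},{"tx":0,"ty":-0.6,"tz":-0.5,"ax":4.7,"ay":0,"az":0.3,"jaw":0.5},{"tx":-0.1,"ty":-0.6,"tz":-0.4,"ax":4.7,"ay":0,"az":0,"jaw":0.5},{"tx":0,"ty":0,"tz":0,"ax":0,"ay":0,"az":0,"jaw":0.5}]'; python3 plan.py 11 657 232 120 65 54
```

```text
t: 6.08
ee_pos: [602.6, 3.0, 135.5]
orientation: [-2.174, -0.356, 0.188]
ft_force: [0.2, 1.1, -1.8]
width: 64.5
q [-0.35  0.82  1.48  0.68  1.56 -0.94] g0 [607.6 -11.5 146.6] turn deg [ -0.2 -37.3 -27.4] shift tool frame cm [ 12.51 -10.48  18.93]
tx 1.02 ty -0.95 tz 1.72 ax -0.0 ay -3.4 az -2.5
tx 1.17 ty -0.90 tz 1.65 ax -0.0 ay -3.4 az -2.5
tx 1.30 ty -0.84 tz 1.57 ax -0.0 ay -3.4 az -2.5
tx 1.42 ty -0.78 tz 1.48 ax -0.0 ay -3.4 az -2.5
tx 1.54 ty -0.71 tz 1.38 ax -0.0 ay -3.4 az -2.5
tx 1.65 ty -0.63 tz 1.28 ax -0.0 ay -3.4 az -2.5
tx 1.75 ty -0.56 tz 1.17 ax -0.0 ay -3.4 az -2.5
tx 1.84 ty -0.47 tz 1.06 ax -0.0 ay -3.4 az -2.5
tx 1.92 ty -0.39 tz 0.94 ax -0.0 ay -3.4 az -2.5
tx 1.98 ty -0.30 tz 0.82 ax -0.0 ay -3.4 az -2.5
tx 2.04 ty -0.21 tz 0.70 ax -0.0 ay -3.4 az -2.5
```

```bash
python3 -m inch '[{"tx":1,"ty":-0.9,"tz":1.7,"ax":0,"ay":-3.4,"az":-2.5,"jaw":0.5},{"tx":1.2,"ty":-0.9,"tz":1.6,"ax":0,"ay":-3.4,"az":-2.5,"jaw":0.5},{"tx":1.3,"ty":-0.8,"tz":1.6,"ax":0,"ay":-3.4,"az":-2.5,"jaw":0.5},{"tx":1.4,"ty":-0.8,"tz":1.5,"ax":0,"ay":-3.4,"az":-2.5,"jaw":0.5},{"tx":1.5,"ty":-0.7,"tz":1.4,"ax":0,"ay":-3.4,"az":-2.5,"jaw":0.5},{"tx":1.7,"ty":-0.6,"tz":1.3,"ax":0,"ay":-3.4,"az":-2.5,"jaw":0.5},{"tx":1.8,"ty":-0.6,"tz":1.2,"ax":0,"ay":-3.4,"az":-2.5,"jaw":0.5},{"tx":1.8,"ty":-0.5,"tz":1.1,"ax":0,"ay":-3.4,"az":-2.5,"jaw":0.5},{"tx":1.9,"ty":-0.4,"tz":0.9,"ax":0,"ay":-3.4,"az":-2.5,"jaw":0.5},{"tx":2,"ty":-0.3,"tz":0.8,"ax":0,"ay":-3.4,"az":-2.5,"jaw":0.5},{"tx":2,"ty":-0.2,"tz":0.7,"ax":0,"ay":-3.4,"az":-2.5,"jaw":0.5},{"tx":0,"ty":0,"tz":0,"ax":0,"ay":0,"az":0,"jaw":0.5}]'
cat > tip.py <<'E'
from h import *
import sys
from plan_t import target
# tip.py n theta0 theta1 Ez0 Ez1
n=int(sys.argv[1]); t0,t1,z0,z1=map(float,sys.argv[2:6]); yaw=65
m=np.r_[np.cos(np.radians(155)),np.sin(np.radians(155)),0]; up=np.array([0,0,1.])
E0=np.r_[580,268,0]-32*m
def pose(th,ez):
    t=np.radians(th); e=np.cos(t)*m+np.sin(t)*up; nn=-np.sin(t)*m+np.cos(t)*up
    Rk=target(yaw,th+36); g=E0+ez*up+33.4*nn-45*e
    return Rk,g+19*Rk.as_matrix()[:,2]
o=get_obs(); Rp=R.from_rotvec(o['orientation']); pp=np.array(o['ee_pos']); print('q',np.round(o['qpos'],2))
s=(1-np.cos(np.pi*np.arange(1,n+1)/n))/2 if len(sys.argv)>6 else np.arange(1,n+1)/n
for k in s:
    Rk,pk=pose(t0+(t1-t0)*k,z0+(z1-z0)*k)
    sh=Rp.inv().apply(pk-pp)/10; r=np.degrees((Rp.inv()*Rk).as_rotvec())
    print('tx %.2f ty %.2f tz %.2f ax %.1f ay %.1f az %.1f'%(*sh,*r)); Rp,pp=Rk,pk
E
(echo "from h import *"; sed -n '/^def target/,/return/p' plan.py) > plan_t.py
python3 tip.py 4 18 10 60 9; python3 - <<'E'
from h import *
im,d=snap('scene','s2'); cv2.imwrite('pics/s2c.png',cv2.resize(im[120:360,220:500,::-1],None,fx=2.5,fy=2.5))
E
```

```text
t: 7.58
ee_pos: [642.0, 241.8, 109.5]
orientation: [-1.911, -1.23, 0.622]
ft_force: [-0.3, -0.7, -1.7]
width: 64.4
q [ 0.14  1.06  1.01  0.48  1.9  -1.05]
tx -0.27 ty 4.52 tz 3.01 ax -2.0 ay 0.2 az 0.4
tx -0.00 ty 0.88 tz 0.73 ax -2.0 ay 0.0 az -0.0
tx -0.00 ty 0.86 tz 0.76 ax -2.0 ay 0.0 az 0.0
tx 0.00 ty 0.83 tz 0.80 ax -2.0 ay -0.0 az -0.0
```

View pics/s2c.png

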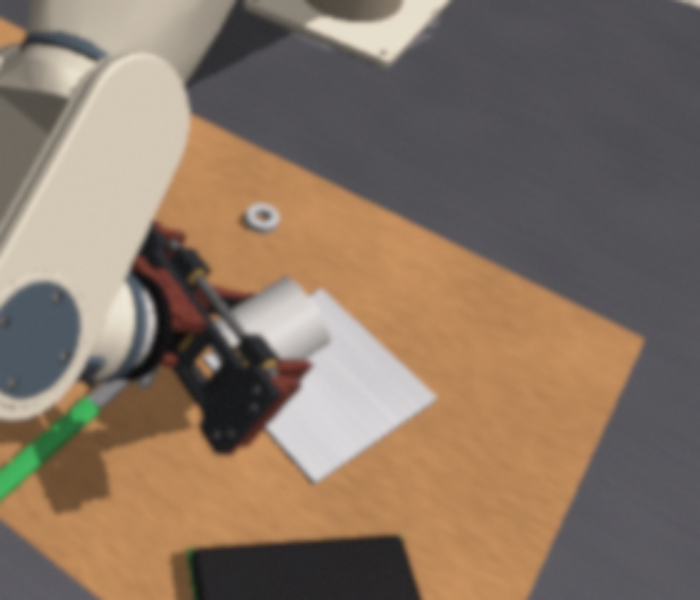

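The cup is held at crop (285,320), over the plate's near-left corner with its mouth facing the plate, and nothing has been spilt. I'll lower the rim edge to the plate.

```bash
python3 -m inch '[{"tx":0,"ty":1,"tz":0.8,"ax":-2,"ay":0,"az":0,"jaw":0.5},{"tx":-0.1,"ty":1.2,"tz":0.9,"ax":-2,"ay":0,"az":0.2,"jaw":0.5},{"tx":-0.1,"ty":1.2,"tz":0.9,"ax":-2,"ay":0.2,"az":0.2,"jaw":0.5},{"tx":-0.1,"ty":1.3,"tz":0.9,"ax":-2,"ay":0,"az":0,"jaw":0.5},{"tx":0,"ty":1.2,"tz":0.8,"ax":0,"ay":0,"az":0,"jaw":0.5},{"tx":0,"ty":0.6,"tz":0.4,"ax":0,"ay":0,"az":0,"jaw":0.5},{"tx":0,"ty":0,"tz":0,"ax":0,"ay":0,"az":0,"jaw":0.5}]'; python3 tip.py 1 10 10 9 9;python3 tip.py 10 10 -90 9 8
```

```text
t: 8.5
ee_pos: [646.8, 233.2, 29.7]
orientation: [-2.031, -1.288, 0.549]
ft_force: [-0.7, 0.0, -1.3]
width: 64.7
q [ 0.15  1.08  1.07  0.41  1.69 -1.09]
tx 0.33 ty 0.16 tz 1.10 ax -0.2 ay -0.2 az -0.2
q [ 0.15  1.08  1.07  0.41  1.69 -1.09]
tx 0.33 ty -0.45 tz 0.87 ax -10.2 ay -0.1 az -0.2
tx 0.00 ty -0.62 tz -0.23 ax -10.0 ay 0.0 az 0.0
tx -0.00 ty -0.62 tz -0.23 ax -10.0 ay 0.0 az 0.0
tx 0.00 ty -0.62 tz -0.23 ax -10.0 ay -0.0 az -0.0
tx -0.00 ty -0.62 tz -0.23 ax -10.0 ay 0.0 az 0.0
tx 0.00 ty -0.62 tz -0.23 ax -10.0 ay -0.0 az 0.0
tx 0.00 ty -0.63 tz -0.23 ax -10.0 ay 0.0 az 0.0
tx -0.00 ty -0.63 tz -0.23 ax -10.0 ay 0.0 az -0.0
tx 0.00 ty -0.63 tz -0.23 ax -10.0 ay -0.0 az -0.0
tx 0.00 ty -0.63 tz -0.23 ax -10.0 ay 0.0 az -0.0
```

```bash
python3 -m inch '[{"tx":0.2,"ty":0.1,"tz":0.6,"ax":0,"ay":0,"az":0,"jaw":0.5},{"tx":0.1,"ty":0.1,"tz":0.5,"ax":0,"ay":-0.2,"az":-0.2,"jaw":0.5},{"tx":0,"ty":0,"tz":0,"ax":0,"ay":0,"az":0,"jaw":0.5}]'; python3 tip.py 1 10 10 9 9; cat > fit2.py <<'E'
from h import *
from scipy.optimize import least_squares
im,d=viewer.get_image('scene'); ms=masks_of('scene','cup')
print(ms[0]['score'],ms[0]['location'])
B=cloud('scene',d,cv2.erode(ms[0]['pixels'].astype(np.uint8),np.ones((3,3)))>0)
q0=np.median(B,0)
def D(p): return np.array([np.cos(p[3])*np.cos(p[4]),np.sin(p[3])*np.cos(p[4]),np.sin(p[4])])
f=lambda p: np.linalg.norm(np.cross(B-p[:3],D(p)),axis=1)-32
reg=lambda p: np.r_[f(p),(p[:3]-q0)@D(p)]
s=least_squares(reg,np.r_[q0-[0,0,20],np.radians(155),.17],loss='soft_l1',f_scale=2); p=s.x
t=(B-p[:3])@D(p); a,b=np.percentile(t,[1,99])
print(len(B),'yaw,el',np.degrees(p[3:]).round(1),'back',(p[:3]+a*D(p)).round(1),'front',(p[:3]+b*D(p)).round(1),'len',b-a,'rms',np.median(abs(f(p))))
E
python3 fit2.py
```

```text
t: 8.88
ee_pos: [643.2, 238.7, 23.6]
orientation: [-2.029, -1.296, 0.55]
ft_force: [1.4, -5.4, 7.1]
width: 64.5
q [ 0.16  1.09  1.08  0.41  1.68 -1.09]
tx -0.02 ty 0.11 tz 0.28 ax -0.0 ay 0.1 az 0.1
0.96 [327.4, 271.2]
515 yaw,el [161.2   9.5] back [689.6 224.9  29. ] front [618.8 248.9  41.6] len 75.80987272739605 rms 0.9792775939400613
```

```bash
python3 tip.py 2 10 0 10 10
```

```text
q [ 0.16  1.09  1.08  0.42  1.68 -1.09]
tx -0.02 ty -0.27 tz 0.07 ax -5.0 ay 0.0 az 0.1
tx -0.00 ty -0.31 tz -0.13 ax -5.0 ay 0.0 az 0.0
```

```bash
python3 -m inch '[{"tx":0,"ty":-0.4,"tz":-0.2,"ax":-5,"ay":0,"az":0,"jaw":0.5},{"tx":0,"ty":-0.3,"tz":-0.1,"ax":-5,"ay":0,"az":0,"jaw":0.5},{"tx":0,"ty":0,"tz":0,"ax":0,"ay":0,"az":0,"jaw":0.5}]'; python3 fit2.py; python3 tip.py 1 0 0 9 9;  python3 tip.py 9 0 -90 9 8
```

```text
t: 9.35
ee_pos: [639.5, 241.6, 30.3]
orientation: [-2.169, -1.387, 0.449]
ft_force: [-0.1, -0.0, -0.5]
width: 64.2
0.59 [334.0, 267.5]
338 yaw,el [361.2   4.8] back [613.  248.1  42.6] front [687.1 249.7  48.8] len 74.36827827058796 rms 1.338391251364115
q [ 0.19  0.99  1.2   0.35  1.5  -1.07]
tx -0.05 ty 0.12 tz 0.12 ax -0.2 ay 0.0 az 0.1
q [ 0.19  0.99  1.2   0.35  1.5  -1.07]
tx -0.05 ty -0.50 tz -0.11 ax -10.2 ay 0.0 az 0.1
tx -0.00 ty -0.62 tz -0.23 ax -10.0 ay 0.0 az 0.0
tx 0.00 ty -0.62 tz -0.23 ax -10.0 ay -0.0 az -0.0
tx -0.00 ty -0.62 tz -0.23 ax -10.0 ay 0.0 az 0.0
tx 0.00 ty -0.62 tz -0.23 ax -10.0 ay -0.0 az 0.0
tx 0.00 ty -0.63 tz -0.23 ax -10.0 ay 0.0 az 0.0
tx -0.00 ty -0.63 tz -0.23 ax -10.0 ay 0.0 az -0.0
tx 0.00 ty -0.63 tz -0.23 ax -10.0 ay -0.0 az -0.0
tx 0.00 ty -0.63 tz -0.23 ax -10.0 ay 0.0 az -0.0
```

```bash
python3 -m inch '[{"tx":0,"ty":-0.5,"tz":-0.1,"ax":-10.2,"ay":0,"az":0,"jaw":0.5},{"tx":0,"ty":-0.62,"tz":-0.23,"ax":-10,"ay":0,"az":0,"jaw":0.5},{"tx":0,"ty":-0.62,"tz":-0.23,"ax":-10,"ay":0,"az":0,"jaw":0.5},{"tx":0,"ty":-0.62,"tz":-0.23,"ax":-10,"ay":0,"az":0,"jaw":0.5},{"tx":0,"ty":-0.62,"tz":-0.23,"ax":-10,"ay":0,"az":0,"jaw":0.5},{"tx":0,"ty":-0.63,"tz":-0.23,"ax":-10,"ay":0,"az":0,"jaw":0.5},{"tx":0,"ty":-0.63,"tz":-0.23,"ax":-10,"ay":0,"az":0,"jaw":0.5},{"tx":0,"ty":-0.63,"tz":-0.23,"ax":-10,"ay":0,"az":0,"jaw":0.5},{"tx":0,"ty":-0.63,"tz":-0.23,"ax":-10,"ay":0,"az":0,"jaw":0.5},{"tx":0,"ty":0,"tz":0,"ax":0,"ay":0,"az":0,"jaw":0.5},{"tx":0,"ty":0,"tz":0,"ax":0,"ay":0,"az":0,"jaw":0.5}]'; python3 tip.py 1 -90 -90 6 6; python3 - <<'E'
from h import *
im,d=snap('scene','s3'); t,_=snap('top','t3')
c=np.hstack([cv2.resize(im[200:320,270:410],(400,343)),cv2.resize(t[150:270,70:210],(400,343))]); cv2.imwrite('pics/s3c.png',c[:,:,::-1])
E
```

```text
t: 10.82
ee_pos: [599.5, 256.5, 47.2]
orientation: [2.08, 1.311, 0.442]
ft_force: [-0.1, 1.8, 0.1]
width: 64.8
q [ 0.69  0.72  1.88 -1.3   0.71  0.67]
tx 0.23 ty -1.13 tz -0.04 ax -12.2 ay 3.1 az 1.0
```

View pics/s3c.png

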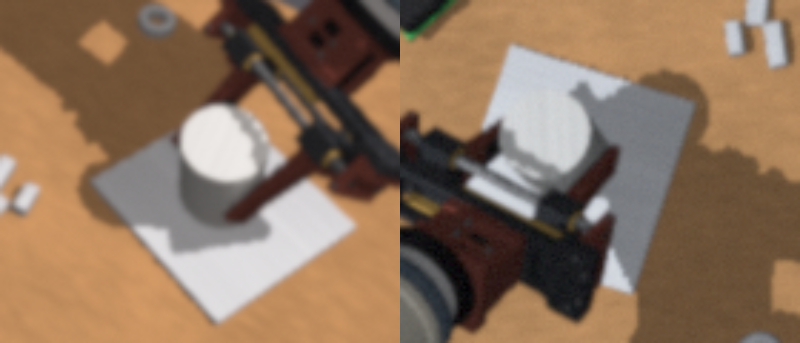

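The cup is nearly over, about 12° short because joint 4 is at its limit. It stands at scene crop (220,160). There is a bright spot in the top crop at (597,210), so I'll check its height to see if it is a nut.

```bash
python3 - <<'E'
from h import *
im,d=viewer.get_image('top'); m=np.zeros(d.shape,bool); m[221:227:2,135:143:2]=1
P=cloud('top',d,m); v,u=np.nonzero(m); print(np.c_[u,v,P.round(),im[v,u]].astype(int))
for cam in('top','scene'):
    if cam=='scene': viewer.get_image(cam)
    for t in ('nut0',): print(cam,[(round(x['score'],2),np.round(x['location'])) for x in masks_of(cam,t)])
E
python3 plan.py 5 578.6 267.9 52 95 -54; python3 plan.py 5 578.6 267.9 52 110 -54
```

```text
[[135 221 548 234  80  75  68  70]
 [137 221 551 249   6 184 185 192]
 [139 221 551 245   4 208 214 220]
 [141 221 551 240   5 204 208 217]
 [135 223 547 253   6 168 169 175]
 [137 223 547 249   5 209 214 221]
 [139 223 547 244   8 211 215 222]
 [141 223 547 240   8 193 196 204]
 [135 225 543 254   4 157 157 162]
 [137 225 542 249   5 209 215 221]
 [139 225 542 245   4 197 200 206]
 [141 225 538 208 136 113 104 108]]
top []
scene [(0.38, array([343., 254.]))]
q [ 0.69  0.72  1.89 -1.3   0.71  0.68] g0 [588.3 262.2  62.1] turn deg [-12.5  25.4 -19.4] shift tool frame cm [ 0.12 -1.51 -0.  ]
tx 0.20 ty -0.23 tz -0.01 ax -2.5 ay 5.1 az -3.9
tx 0.22 ty -0.22 tz -0.02 ax -2.5 ay 5.1 az -3.9
tx 0.24 ty -0.22 tz -0.03 ax -2.5 ay 5.1 az -3.9
tx 0.26 ty -0.21 tz -0.03 ax -2.5 ay 5.1 az -3.9
tx 0.28 ty -0.20 tz -0.04 ax -2.5 ay 5.1 az -3.9
q [ 0.69  0.72  1.89 -1.3   0.71  0.68] g0 [588.3 262.2  62.1] turn deg [-12.5  36.5 -29.5] shift tool frame cm [ 0.12 -1.51 -0.  ]
tx 0.27 ty -0.23 tz -0.02 ax -2.5 ay 7.3 az -5.9
tx 0.30 ty -0.23 tz -0.03 ax -2.5 ay 7.3 az -5.9
tx 0.33 ty -0.22 tz -0.03 ax -2.5 ay 7.3 az -5.9
tx 0.36 ty -0.21 tz -0.03 ax -2.5 ay 7.3 az -5.9
tx 0.39 ty -0.19 tz -0.02 ax -2.5 ay 7.3 az -5.9
```

```bash
python3 -m inch '[{"tx":0.3,"ty":-0.2,"tz":0,"ax":-2.5,"ay":7.3,"az":-5.9,"jaw":0.5},{"tx":0.3,"ty":-0.2,"tz":0,"ax":-2.5,"ay":7.3,"az":-5.9,"jaw":0.5},{"tx":0.3,"ty":-0.2,"tz":0,"ax":-2.5,"ay":7.3,"az":-5.9,"jaw":0.5},{"tx":0.4,"ty":-0.2,"tz":0,"ax":-2.5,"ay":7.3,"az":-5.9,"jaw":0.5},{"tx":0.4,"ty":-0.2,"tz":0,"ax":-2.5,"ay":7.3,"az":-5.9,"jaw":0.5},{"tx":0,"ty":0,"tz":0,"ax":0,"ay":0,"az":0,"jaw":0.5}]'; python3 plan.py 2 578.6 267.9 52 110 -54
```

```text
t: 11.88
ee_pos: [630.6, 338.3, 147.7]
orientation: [1.608, 2.09, 0.752]
ft_force: [-0.1, -1.0, -0.8]
width: 64.7
q [ 0.55  0.5   1.93 -1.31  0.17 -0.03] g0 [619.  335.  162.5] turn deg [-14.9   3.1  -3.9] shift tool frame cm [ -5.56 -11.31   4.97]
tx -2.72 ty -5.41 tz 2.47 ax -7.5 ay 1.5 az -1.9
tx -2.58 ty -5.77 tz 1.63 ax -7.5 ay 1.5 az -1.9
```

```bash
python3 - <<'E'
from h import *
im,d=snap('scene','s4'); t,_=snap('top','t4')
c=np.hstack([cv2.resize(im[180:340,250:430],(400,356)),cv2.resize(t[140:300,60:240],(400,356))]); cv2.imwrite('pics/s4c.png',c[:,:,::-1])
for cam in('top','scene'): print(cam,[(round(x['score'],2),np.round(x['location'])) for x in masks_of(cam,'nut0')])
E
```

```text
top [(0.57, array([123., 213.])), (0.43, array([120., 205.])), (0.43, array([127., 207.]))]
scene [(0.61, array([347., 268.])), (0.57, array([350., 284.]))]
```

View pics/s4c.png

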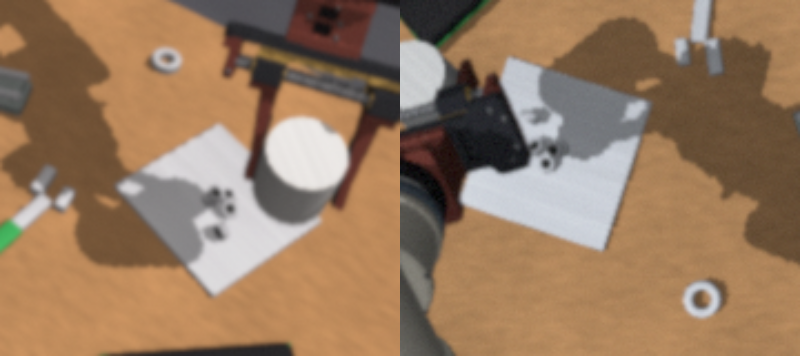

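All five nuts landed on the plate, in a cluster at scene crop (222,200) plus one at (215,232), when the wrist limit lifted the cup clear. I can still lower the empty cup over them. A smaller yaw gives joint 4 room, so I'll reorient up high, which also clears the camera's view.

```bash
python3 plan.py 6 620 330 190 60 -25
```

```text
q [ 0.55  0.5   1.93 -1.31  0.18 -0.03] g0 [617.3 336.9 160. ] turn deg [ 12.9 -24.5  38.2] shift tool frame cm [-0.7   1.95 -2.29]
tx -0.25 ty 0.25 tz -0.39 ax 2.1 ay -4.1 az 6.4
tx -0.24 ty 0.24 tz -0.39 ax 2.1 ay -4.1 az 6.4
tx -0.23 ty 0.24 tz -0.40 ax 2.1 ay -4.1 az 6.4
tx -0.22 ty 0.24 tz -0.40 ax 2.1 ay -4.1 az 6.4
tx -0.22 ty 0.23 tz -0.41 ax 2.1 ay -4.1 az 6.4
tx -0.21 ty 0.23 tz -0.41 ax 2.1 ay -4.1 az 6.4
```

```bash
python3 -m inch '[{"tx":0,"ty":0,"tz":-1,"ax":5,"ay":0,"az":0,"jaw":0.5},{"tx":-0.2,"ty":0.2,"tz":-1,"ax":5,"ay":-4,"az":6.4,"jaw":0.5},{"tx":-0.2,"ty":0.2,"tz":-0.4,"ax":3,"ay":-4.1,"az":6.4,"jaw":0.5},{"tx":-0.2,"ty":0.2,"tz":-0.4,"ax":0,"ay":-4.1,"az":6.4,"jaw":0.5},{"tx":-0.2,"ty":0.2,"tz":-0.4,"ax":0,"ay":-4.1,"az":6.4,"jaw":0.5},{"tx":-0.2,"ty":0.2,"tz":-0.4,"ax":0,"ay":-4.1,"az":6.4,"jaw":0.5},{"tx":-0.2,"ty":0.2,"tz":-0.4,"ax":0,"ay":-4.1,"az":6.4,"jaw":0.5},{"tx":0,"ty":0,"tz":0,"ax":0,"ay":0,"az":0,"jaw":0.5}]'; python3 plan.py 5 620 330 180 40 -54
```

```text
t: 13.08
ee_pos: [626.2, 323.7, 179.4]
orientation: [2.277, 1.346, 0.354]
ft_force: [-0.1, -0.6, -1.5]
width: 64.5
q [ 0.67  0.54  1.66 -0.69  0.85  0.05] g0 [617.8 328.7 195.7] turn deg [-22.6 -13.6  16.1] shift tool frame cm [ 0.24 -0.69  1.41]
tx -0.05 ty 0.01 tz 0.27 ax -4.5 ay -2.7 az 3.2
tx -0.04 ty -0.02 tz 0.26 ax -4.5 ay -2.7 az 3.2
tx -0.04 ty -0.04 tz 0.24 ax -4.5 ay -2.7 az 3.2
tx -0.04 ty -0.06 tz 0.22 ax -4.5 ay -2.7 az 3.2
tx -0.04 ty -0.08 tz 0.20 ax -4.5 ay -2.7 az 3.2
```

Now turn to the final orientation over there, and measure the nuts by colour and height.

```bash
python3 -m inch '[{"tx":0,"ty":0,"tz":0.3,"ax":-4.5,"ay":-2.7,"az":3.2,"jaw":0.5},{"tx":0,"ty":0,"tz":0.3,"ax":-4.5,"ay":-2.7,"az":3.2,"jaw":0.5},{"tx":0,"ty":0,"tz":0.2,"ax":-4.5,"ay":-2.7,"az":3.2,"jaw":0.5},{"tx":0,"ty":0,"tz":0.2,"ax":-4.5,"ay":-2.7,"az":3.2,"jaw":0.5},{"tx":0,"ty":-0.1,"tz":0.2,"ax":-4.5,"ay":-2.7,"az":3.2,"jaw":0.5},{"tx":0,"ty":0,"tz":0,"ax":0,"ay":0,"az":0,"jaw":0.5}]'; python3 plan.py 2 620 330 180 40 -54; python3 fit2.py
python3 - <<'E'
from h import *
im,d=snap('scene','s5'); t,dt=snap('top','t5')
c=np.hstack([cv2.resize(im[230:310,310:390],(400,400),interpolation=2),cv2.resize(t[170:250,90:170],(400,400),interpolation=2)]); cv2.imwrite('pics/s5c.png',c[:,:,::-1])
for cam,dd in(('top',dt),('scene',d)):
    for x in masks_of(cam,'nut0'):
        P=cloud(cam,dd,x['pixels']); print(cam,round(x['score'],2),np.round(x['location']),x['pixels'].sum(),np.median(P,0).round(),P.min(0).round(),P.max(0).round())
E
```

```text
t: 13.82
ee_pos: [630.9, 318.2, 167.5]
orientation: [2.092, 0.769, 0.384]
ft_force: [-0.8, 0.2, -1.7]
width: 64.5
q [ 0.81  0.74  1.55 -1.01  1.24  0.65] g0 [621.1 330.  178.7] turn deg [-0.1 -0.   0.4] shift tool frame cm [-0.08  0.07 -0.13]
tx -0.04 ty 0.04 tz -0.07 ax -0.1 ay -0.0 az 0.2
tx -0.04 ty 0.04 tz -0.07 ax -0.1 ay -0.0 az 0.2
0.79 [379.8, 247.7]
1255 yaw,el [ 265.3 -178.9] back [621.3 305.7 185.9] front [625.5 357.8 184.9] len 52.32875556155071 rms 2.665589372202234
top 0.52 [120. 206.] 57 [584. 282.  17.] [576. 275.  11.] [591. 292.  22.]
top 0.44 [124. 214.] 58 [566. 274.  12.] [559. 266.   4.] [575. 284.  22.]
scene 0.38 [349. 286.] 34 [615. 292.  21.] [610. 285.  11.] [621. 298.  25.]
```

View pics/s5c.png

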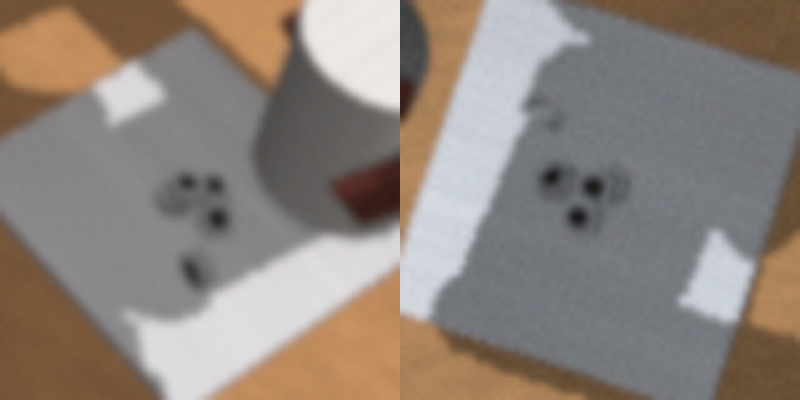

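Lean −54° is now reached with joint 4 at −1.01. Four nuts lie together near top crop (585,190). The fifth stands apart at top (545,112), scene (195,270), which is too far out to fit under the cup, so I'll locate it and nudge it in with the cup's outer wall.

```bash
cat > ray.py <<'E'
from h import *
def ray(cam,u,v,z):
    c=viewer.get_calibration(cam); K=np.array([[c['fx'],0,c['cx']],[0,c['fy'],c['cy']],[0,0,1]],float)
    p=cv2.undistortPoints(np.array([[[u,v]]],float),K,np.array(c['distortion'],float))[0,0]
    Rm=cv2.Rodrigues(np.array(c['rvec'],float))[0]; C=-Rm.T@np.array(c['tvec']).ravel(); d=Rm.T@np.r_[p,1]
    return (C+d*(z-C[2])/d[2])[:2].round(1)
E
python3 - <<'E'
from ray import *
for z,ts in ((14,[(545,112)]),(10,[(553,180),(592,186),(578,216),(615,185)])):
    for a,b in ts: print('top',ray('top',90+(a-400)/5,170+b/5,z))
for z,ts in ((14,[(195,270)]),(10,[(187,183),(214,187),(217,217),(170,200)])):
    for a,b in ts: print('scene',ray('scene',310+a/5,230+b/5,z))
E
python3 plan.py 6 660 312 90 40 -54
```

```text
top [611.7 287. ]
top [582.9 284.1]
top [580.2 267.1]
top [567.5 272.9]
top [580.6 257.1]
scene [614.4 291. ]
scene [573.3 265.4]
scene [567.4 276.2]
scene [581.  284.9]
scene [586.4 263.8]
q [ 0.81  0.74  1.55 -1.01  1.24  0.66] g0 [622.3 329.2 182. ] turn deg [-0.1 -0.1 -0. ] shift tool frame cm [ 1.77 -5.23  8.45]
tx 0.30 ty -0.87 tz 1.41 ax -0.0 ay -0.0 az -0.0
tx 0.30 ty -0.87 tz 1.41 ax -0.0 ay -0.0 az -0.0
tx 0.30 ty -0.87 tz 1.41 ax -0.0 ay -0.0 az -0.0
tx 0.30 ty -0.87 tz 1.41 ax -0.0 ay -0.0 az -0.0
tx 0.30 ty -0.87 tz 1.41 ax -0.0 ay -0.0 az -0.0
tx 0.30 ty -0.87 tz 1.41 ax -0.0 ay -0.0 az -0.0
```

```bash
cat > disk.py <<'E'
from h import *
o=get_obs(); Rm=R.from_rotvec(o['orientation']).as_matrix(); g=np.array(o['ee_pos'])-19*Rm[:,2]
for cam in ('scene','top'):
    im,d=viewer.get_image(cam); ms=masks_of(cam,'cup')
    if not ms: print(cam,'none'); continue
    P=cloud(cam,d,cv2.erode(ms[0]['pixels'].astype(np.uint8),np.ones((5,5)))>0)
    P=P[P[:,2]>g[2]+26]; 
    if len(P)<30: print(cam,len(P)); continue
    for _ in range(4):
        A=np.c_[P[:,:2]-P[:,:2].mean(0),np.ones(len(P))]; c=np.linalg.lstsq(A,P[:,2],rcond=None)[0]; r=P[:,2]-A@c
        P=P[abs(r)<max(3,2*r.std())]
    print(cam,len(P),'g',g.round(1),'slope deg xy',np.degrees(c[:2]).round(1),'top z',c[2].round(1),'rms',r.std().round(2),'centre',((P.min(0)+P.max(0))/2).round(1))
E
python3 disk.py
```

```text
scene 650 g [622.3 329.2 182. ] slope deg xy [ 0.3 -0.7] top z 218.7 rms 1.01 centre [626.3 332.3 218.6]
top 826 g [622.3 329.2 182. ] slope deg xy [ 0.7 -0.7] top z 218.0 rms 1.3 centre [620.6 326.5 217.9]
```

```bash
python3 - <<'E'
from h import *
o=get_obs(); Rm=R.from_rotvec(o['orientation']); g=np.array(o['ee_pos'])-19*Rm.as_matrix()[:,2]
u=np.array([-.85,-.52,0])
W=[g,[657,316,120],[657,316,53]]; W+= [np.array(W[-1])+30*u, np.array(W[-1])+4*u, np.array([0,0,60])+np.array(W[-1])+4*u]
for a,b in zip(W,W[1:]): print(np.round(b),Rm.inv().apply(np.array(b)-np.array(a)).round(1)/10)
E
```

```text
[657 316 120] [ 1.8  -3.07  6.27]
[657 316  53] [-0.   -5.41  3.95]
[632. 300.  53.] [-2.96 -0.26 -0.36]
[654. 314.  53.] [2.56 0.23 0.31]
[654. 314. 113.] [ 0.    4.85 -3.54]
```

```bash
python3 -m inch '[{"tx":0.6,"ty":-1,"tz":2,"ax":0,"ay":0,"az":0,"jaw":0.5},{"tx":0.6,"ty":-1,"tz":2.1,"ax":0,"ay":0,"az":0,"jaw":0.5},{"tx":0.6,"ty":-1,"tz":2.1,"ax":0,"ay":0,"az":0,"jaw":0.5},{"tx":0,"ty":-1.8,"tz":1.3,"ax":0,"ay":0,"az":0,"jaw":0.5},{"tx":0,"ty":-1.8,"tz":1.3,"ax":0,"ay":0,"az":0,"jaw":0.5},{"tx":0,"ty":-1.8,"tz":1.3,"ax":0,"ay":0,"az":0,"jaw":0.5},{"tx":0,"ty":0,"tz":0,"ax":0,"ay":0,"az":0,"jaw":0.5}]'; python3 plan.py 1 631.5 300.4 53 40 -54
```

```text
t: 15.2
ee_pos: [665.4, 304.3, 40.4]
orientation: [2.092, 0.765, 0.385]
ft_force: [0.1, 0.6, -1.1]
width: 64.4
q [ 0.76  0.94  1.5  -1.09  1.14  0.78] g0 [655.6 316.1  51.5] turn deg [-0.1  0.1  0.2] shift tool frame cm [-2.85 -0.09 -0.36]
tx -2.85 ty -0.09 tz -0.36 ax -0.1 ay 0.1 az 0.2
```

```bash
python3 -m inch '[{"tx":-0.6,"ty":0,"tz":-0.1,"ax":0,"ay":0,"az":0,"jaw":0.5},{"tx":-0.6,"ty":0,"tz":-0.1,"ax":0,"ay":0,"az":0,"jaw":0.5},{"tx":-0.6,"ty":0,"tz":-0.1,"ax":0,"ay":0,"az":0,"jaw":0.5},{"tx":-0.6,"ty":-0.1,"tz":-0.1,"ax":0,"ay":0,"az":0,"jaw":0.5},{"tx":-0.5,"ty":0,"tz":0,"ax":0,"ay":0,"az":0,"jaw":0.5},{"tx":0,"ty":0,"tz":0,"ax":0,"ay":0,"az":0,"jaw":0.5},{"tx":1,"ty":0.1,"tz":0.1,"ax":0,"ay":0,"az":0,"jaw":0.5},{"tx":1.5,"ty":0.6,"tz":-0.3,"ax":0,"ay":0,"az":0,"jaw":0.5},{"tx":0.5,"ty":2,"tz":-1.5,"ax":0,"ay":0,"az":0,"jaw":0.5},{"tx":0,"ty":2.5,"tz":-1.8,"ax":0,"ay":0,"az":0,"jaw":0.5},{"tx":0.5,"ty":2.5,"tz":-1.8,"ax":0,"ay":0,"az":0,"jaw":0.5},{"tx":0,"ty":0,"tz":0,"ax":0,"ay":0,"az":0,"jaw":0.5}]'
python3 - <<'E'
from h import *
im,d=snap('scene','s6'); t,dt=snap('top','t6')
c=np.hstack([cv2.resize(im[230:310,310:390],(400,400),interpolation=2),cv2.resize(t[170:250,90:170],(400,400),interpolation=2)]); cv2.imwrite('pics/s6c.png',c[:,:,::-1])
E
```

```text
t: 16.7
ee_pos: [672.4, 311.4, 141.0]
orientation: [2.096, 0.76, 0.395]
ft_force: [1.1, 0.2, -1.4]
width: 64.5
```

View pics/s6c.png

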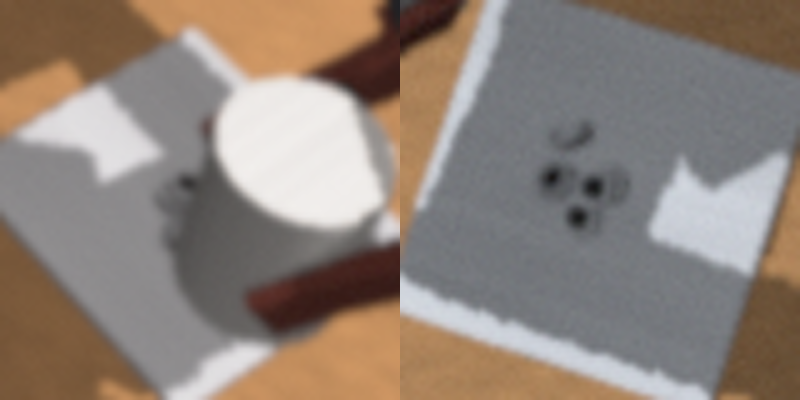

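Nut five (top crop (572,133)) has moved in next to the others, which have not moved. The heap now just fits, with about 2.5 mm to spare. One more short push along −x will give more room.

```bash
python3 - <<'E'
from ray import *
for a,b in [(572,133),(553,180),(592,186),(578,216),(615,185)]: print('top',ray('top',90+(a-400)/5,170+b/5,11))
o=get_obs(); Rm=R.from_rotvec(o['orientation']); g=np.array(o['ee_pos'])-19*Rm.as_matrix()[:,2]
W=[g,[652,274,110],[652,274,53],[630,274,53],[640,274,53],[645,274,133]]; print(g)
for a,b in zip(W,W[1:]): print(np.round(b),Rm.inv().apply(np.array(b)-np.array(a)).round(1)/10)
E
```

```text
top [602.9 275.9]
top [582.8 283.8]
top [580.2 266.8]
top [567.4 272.6]
top [580.5 256.8]
[660.56071597 321.52544265 148.63142563]
[652 274 110] [-3.71 -1.3   4.77]
[652 274  53] [-0.   -4.6   3.36]
[630 274  53] [-1.68 -0.83 -1.14]
[640 274  53] [0.77 0.38 0.52]
[645 274 133] [ 0.39  6.65 -4.46]
```

```bash
python3 -m inch '[{"tx":-1.2,"ty":-0.4,"tz":1.6,"ax":0,"ay":0,"az":0,"jaw":0.5},{"tx":-1.2,"ty":-0.4,"tz":1.6,"ax":0,"ay":0,"az":0,"jaw":0.5},{"tx":-1.3,"ty":-0.5,"tz":1.6,"ax":0,"ay":0,"az":0,"jaw":0.5},{"tx":0,"ty":-1.5,"tz":1.1,"ax":0,"ay":0,"az":0,"jaw":0.5},{"tx":0,"ty":-1.5,"tz":1.1,"ax":0,"ay":0,"az":0,"jaw":0.5},{"tx":0,"ty":-1.5,"tz":1.1,"ax":0,"ay":0,"az":0,"jaw":0.5},{"tx":0,"ty":0,"tz":0,"ax":0,"ay":0,"az":0,"jaw":0.5}]'; python3 plan.py 4 630 274 53 40 -54
```

```text
t: 17.68
ee_pos: [661.2, 261.7, 40.8]
orientation: [2.093, 0.764, 0.385]
ft_force: [-0.1, -0.7, 0.4]
width: 64.2
q [ 0.72  0.91  1.58 -1.14  1.09  0.82] g0 [651.4 273.4  52. ] turn deg [-0.1  0.1  0.2] shift tool frame cm [-1.6  -0.76 -1.2 ]
tx -0.40 ty -0.19 tz -0.30 ax -0.0 ay 0.0 az 0.0
tx -0.40 ty -0.19 tz -0.30 ax -0.0 ay 0.0 az 0.0
tx -0.40 ty -0.19 tz -0.30 ax -0.0 ay 0.0 az 0.0
tx -0.40 ty -0.19 tz -0.30 ax -0.0 ay 0.0 az 0.0
```

```bash
python3 -m inch '[{"tx":-0.4,"ty":-0.2,"tz":-0.3,"ax":0,"ay":0,"az":0,"jaw":0.5},{"tx":-0.4,"ty":-0.2,"tz":-0.3,"ax":0,"ay":0,"az":0,"jaw":0.5},{"tx":-0.4,"ty":-0.2,"tz":-0.3,"ax":0,"ay":0,"az":0,"jaw":0.5},{"tx":-0.4,"ty":-0.2,"tz":-0.3,"ax":0,"ay":0,"az":0,"jaw":0.5},{"tx":0,"ty":0,"tz":0,"ax":0,"ay":0,"az":0,"jaw":0.5},{"tx":0.8,"ty":0.4,"tz":0.5,"ax":0,"ay":0,"az":0,"jaw":0.5},{"tx":1.2,"ty":1,"tz":0.3,"ax":0,"ay":0,"az":0,"jaw":0.5},{"tx":0.5,"ty":2.5,"tz":-1.5,"ax":0,"ay":0,"az":0,"jaw":0.5},{"tx":1,"ty":2.5,"tz":-1.5,"ax":0,"ay":0,"az":0,"jaw":0.5},{"tx":1,"ty":2.5,"tz":-1.5,"ax":0,"ay":0,"az":0,"jaw":0.5},{"tx":0,"ty":0,"tz":0,"ax":0,"ay":0,"az":0,"jaw":0.5}]'
python3 - <<'E'
from h import *
im,d=snap('scene','s7'); t,dt=snap('top','t7')
c=np.hstack([cv2.resize(im[230:310,310:390],(400,400),interpolation=2),cv2.resize(t[170:250,90:170],(400,400),interpolation=2)]); cv2.imwrite('pics/s7c.png',c[:,:,::-1])
E
```

```text
t: 19.05
ee_pos: [691.9, 275.1, 140.6]
orientation: [2.096, 0.759, 0.394]
ft_force: [-0.2, 0.5, -1.4]
width: 64.6
```

View pics/s7c.png

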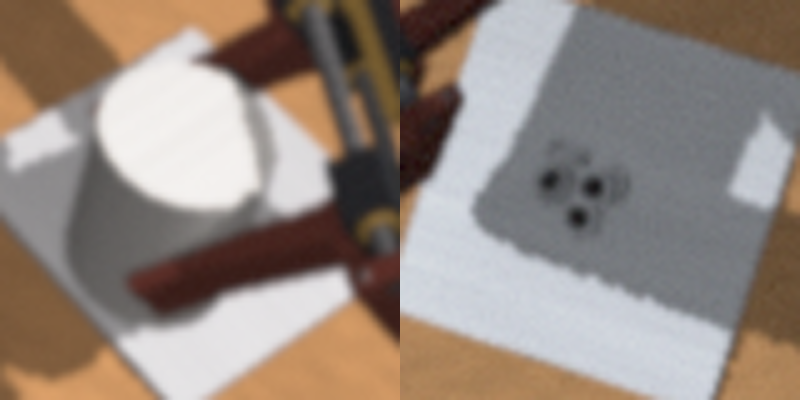

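The fifth nut, at top crop (567,152), now touches the heap. The heap's centre is at about (583,272), radius about 24 mm including nut size, against the cup's 29 mm inner radius. Now I'll put the cup over it.

```bash
python3 plan.py 6 583 272.3 115 40 -54
```

```text
q [ 0.7   0.8   1.52 -1.08  1.16  0.65] g0 [679.6 285.6 148.1] turn deg [-0.1  0.  -0. ] shift tool frame cm [-8.25 -5.74 -2.24]
tx -1.38 ty -0.96 tz -0.37 ax -0.0 ay 0.0 az -0.0
tx -1.38 ty -0.96 tz -0.37 ax -0.0 ay 0.0 az -0.0
tx -1.38 ty -0.96 tz -0.37 ax -0.0 ay 0.0 az -0.0
tx -1.38 ty -0.96 tz -0.37 ax -0.0 ay 0.0 az -0.0
tx -1.38 ty -0.96 tz -0.37 ax -0.0 ay 0.0 az -0.0
tx -1.38 ty -0.95 tz -0.38 ax -0.0 ay 0.0 az -0.0
```

```bash
python3 -m inch '[{"tx":-1.4,"ty":-1,"tz":-0.4,"ax":0,"ay":0,"az":0,"jaw":0.5},{"tx":-1.4,"ty":-1,"tz":-0.4,"ax":0,"ay":0,"az":0,"jaw":0.5},{"tx":-1.4,"ty":-1,"tz":-0.4,"ax":0,"ay":0,"az":0,"jaw":0.5},{"tx":-1.4,"ty":-0.9,"tz":-0.4,"ax":0,"ay":0,"az":0,"jaw":0.5},{"tx":-1.4,"ty":-0.9,"tz":-0.3,"ax":0,"ay":0,"az":0,"jaw":0.5},{"tx":-1.3,"ty":-0.9,"tz":-0.3,"ax":0,"ay":0,"az":0,"jaw":0.5},{"tx":0,"ty":0,"tz":0,"ax":0,"ay":0,"az":0,"jaw":0.5},{"tx":0,"ty":0,"tz":0,"ax":0,"ay":0,"az":0,"jaw":0.5}]'; python3 plan.py 1 583 272.3 70 40 -54;python3 disk.py
```

```text
t: 20.15
ee_pos: [593.3, 260.6, 104.6]
orientation: [2.094, 0.763, 0.389]
ft_force: [0.0, -0.8, -1.2]
width: 64.4
q [ 0.79  0.77  1.72 -1.09  1.13  0.84] g0 [583.4 272.4 115.8] turn deg [-0.1 -0.1 -0. ] shift tool frame cm [-0.04 -3.71  2.68]
tx -0.04 ty -3.71 tz 2.68 ax -0.1 ay -0.1 az -0.0
scene 480 g [583.4 272.4 115.8] slope deg xy [ 0.6 -0.9] top z 152.4 rms 1.04 centre [587.4 275.  152.5]
top 650 g [583.4 272.4 115.8] slope deg xy [ 1.4 -0.8] top z 152.1 rms 1.35 centre [582.1 268.7 152.1]
```

```bash
python3 -m inch '[{"tx":0.1,"ty":-1.2,"tz":0.8,"ax":0,"ay":0,"az":0,"jaw":0.5},{"tx":0,"ty":-1.2,"tz":0.9,"ax":0,"ay":0,"az":0,"jaw":0.5},{"tx":0,"ty":-1,"tz":0.8,"ax":0,"ay":0,"az":0,"jaw":0.5},{"tx":0,"ty":-0.6,"tz":0.4,"ax":0,"ay":0,"az":0,"jaw":0.5},{"tx":0,"ty":-0.6,"tz":0.4,"ax":0,"ay":0,"az":0,"jaw":0.5},{"tx":0,"ty":-0.3,"tz":0.2,"ax":0,"ay":0,"az":0,"jaw":0.5},{"tx":0,"ty":0,"tz":0,"ax":0,"ay":0,"az":0,"jaw":0.5}]'; python3 plan.py 1 583 273.5 49.7 40 -54;python3 disk.py
```

```text
t: 21.22
ee_pos: [593.2, 261.3, 44.0]
orientation: [2.094, 0.763, 0.388]
ft_force: [-0.6, -0.5, 0.3]
width: 64.3
q [ 0.79  0.87  1.7  -1.13  1.1   0.92] g0 [583.3 273.1  55.2] turn deg [-0.1 -0.   0. ] shift tool frame cm [ 0.   -0.48  0.28]
tx 0.00 ty -0.47 tz 0.28 ax -0.1 ay -0.0 az 0.0
scene 474 g [583.3 273.1  55.2] slope deg xy [ 0.7 -0.7] top z 92.0 rms 1.13 centre [587.3 275.5  91.9]
top 611 g [583.3 273.1  55.2] slope deg xy [ 0.7 -0.8] top z 91.7 rms 1.39 centre [581.1 269.5  91.7]
```

```bash
python3 -m inch '[{"tx":0,"ty":-0.15,"tz":0.1,"ax":0,"ay":0,"az":0,"jaw":0.5},{"tx":0,"ty":-0.15,"tz":0.1,"ax":0,"ay":0,"az":0,"jaw":0.5},{"tx":0,"ty":-0.12,"tz":0.09,"ax":0,"ay":0,"az":0,"jaw":0.5},{"tx":0,"ty":0,"tz":0,"ax":0,"ay":0,"az":0,"jaw":0.5},{"tx":0,"ty":0,"tz":0,"ax":0,"ay":0,"az":0,"jaw":0.5}]'; python3 disk.py
```

```text
t: 22.05
ee_pos: [593.1, 261.4, 39.0]
orientation: [2.094, 0.763, 0.388]
ft_force: [-0.5, -0.4, 0.0]
width: 65.0
scene 440 g [583.2 273.2  50.2] slope deg xy [-0.2 -0.6] top z 86.9 rms 1.11 centre [587.7 276.5  86.6]
top 582 g [583.2 273.2  50.2] slope deg xy [ 1.2 -1.1] top z 86.4 rms 1.43 centre [582.5 269.3  86.3]
```

```bash
python3 -m inch '[{"tx":0.5,"ty":0,"tz":0,"ax":0,"ay":0,"az":0,"jaw":0.5},{"tx":0.5,"ty":0,"tz":0,"ax":0,"ay":0,"az":0,"jaw":0.5},{"tx":-0.5,"ty":0,"tz":0,"ax":0,"ay":0,"az":0,"jaw":0.5},{"tx":-0.5,"ty":0,"tz":0,"ax":0,"ay":0,"az":0,"jaw":0.5},{"tx":-0.5,"ty":0,"tz":0,"ax":0,"ay":0,"az":0,"jaw":0.5},{"tx":-0.5,"ty":0,"tz":0,"ax":0,"ay":0,"az":0,"jaw":0.5},{"tx":0.5,"ty":0,"tz":0,"ax":0,"ay":0,"az":0,"jaw":0.5},{"tx":0.5,"ty":0,"tz":0,"ax":0,"ay":0,"az":0,"jaw":0.5},{"tx":0,"ty":0,"tz":0,"ax":0,"ay":0,"az":0,"jaw":0.5}]' ; python3 -m inch '[{"tx":0,"ty":-0.3,"tz":-0.4,"ax":0,"ay":0,"az":0,"jaw":0.5},{"tx":0,"ty":-0.3,"tz":-0.4,"ax":0,"ay":0,"az":0,"jaw":0.5},{"tx":0,"ty":0.3,"tz":0.4,"ax":0,"ay":0,"az":0,"jaw":0.5},{"tx":0,"ty":0.3,"tz":0.4,"ax":0,"ay":0,"az":0,"jaw":0.5},{"tx":0,"ty":0.3,"tz":0.4,"ax":0,"ay":0,"az":0,"jaw":0.5},{"tx":0,"ty":0.3,"tz":0.4,"ax":0,"ay":0,"az":0,"jaw":0.5},{"tx":0,"ty":-0.3,"tz":-0.4,"ax":0,"ay":0,"az":0,"jaw":0.5},{"tx":0,"ty":-0.3,"tz":-0.4,"ax":0,"ay":0,"az":0,"jaw":0.5},{"tx":0,"ty":0,"tz":0,"ax":0,"ay":0,"az":0,"jaw":0.5},{"tx":0,"ty":0,"tz":0,"ax":0,"ay":0,"az":0,"jaw":0.5}]'; python3 disk.py; python3 - <<'E'
from h import *
im,d=snap('scene','s8'); t,dt=snap('top','t8')
c=np.hstack([cv2.resize(im[210:310,300:400],(400,400),interpolation=2),cv2.resize(t[160:260,80:180],(400,400),interpolation=2)]); cv2.imwrite('pics/s8c.png',c[:,:,::-1])
for cam in('top','scene'): print(cam,[(round(x['score'],2),np.round(x['location'])) for x in masks_of(cam,'nut0')])
E
```

```text
t: 23.38
ee_pos: [593.7, 262.0, 39.1]
orientation: [2.094, 0.762, 0.389]
ft_force: [0.6, 0.3, -0.6]
width: 64.7
t: 24.62
ee_pos: [593.0, 261.7, 39.0]
orientation: [2.093, 0.763, 0.388]
ft_force: [-1.0, -0.8, -1.3]
width: 64.4
scene 443 g [583.1 273.5  50.2] slope deg xy [ 0.8 -0.8] top z 86.9 rms 1.09 centre [588.2 277.   86.6]
top 584 g [583.1 273.5  50.2] slope deg xy [ 0.6 -0.9] top z 86.5 rms 1.4 centre [582.5 269.3  86.6]
top [(0.56, array([195., 272.]))]
scene []
```

View pics/s8c.png

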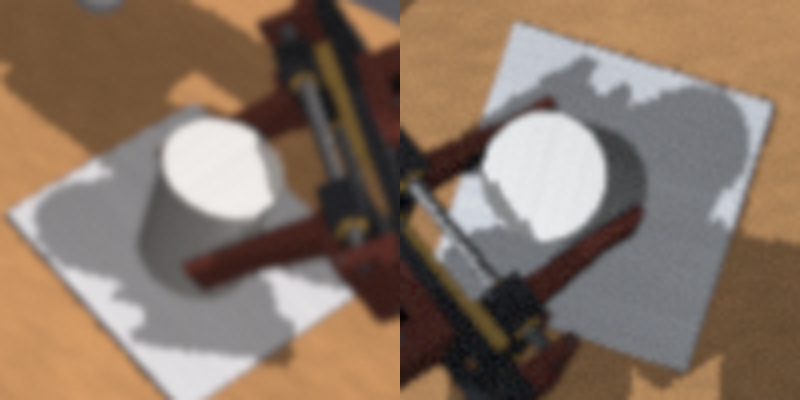

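The cup stands upright on the plate (scene crop (215,200), top crop (550,180)) with no nut showing outside. Now the straight lift of 80 mm.

```bash
python3 -m inch '[{"tx":0,"ty":0.2,"tz":-0.15,"ax":0,"ay":0,"az":0,"jaw":0.5},{"tx":0,"ty":0.4,"tz":-0.3,"ax":0,"ay":0,"az":0,"jaw":0.5},{"tx":0,"ty":0.8,"tz":-0.6,"ax":0,"ay":0,"az":0,"jaw":0.5},{"tx":0,"ty":0.8,"tz":-0.6,"ax":0,"ay":0,"az":0,"jaw":0.5},{"tx":0,"ty":0.8,"tz":-0.6,"ax":0,"ay":0,"az":0,"jaw":0.5},{"tx":0,"ty":0.8,"tz":-0.6,"ax":0,"ay":0,"az":0,"jaw":0.5},{"tx":0,"ty":0.8,"tz":-0.6,"ax":0,"ay":0,"az":0,"jaw":0.5},{"tx":0,"ty":0.8,"tz":-0.6,"ax":0,"ay":0,"az":0,"jaw":0.5},{"tx":0,"ty":0.8,"tz":-0.6,"ax":0,"ay":0,"az":0,"jaw":0.5},{"tx":0,"ty":0.8,"tz":-0.6,"ax":0,"ay":0,"az":0,"jaw":0.5},{"tx":0,"ty":0,"tz":0,"ax":0,"ay":0,"az":0,"jaw":0.5},{"tx":0,"ty":0,"tz":0,"ax":0,"ay":0,"az":0,"jaw":0.5}]'; python3 plan.py 12 590 -100 180 0 -50
```

```text
t: 26.52
ee_pos: [592.2, 262.2, 126.4]
orientation: [2.094, 0.763, 0.388]
ft_force: [-0.9, -0.3, -1.0]
width: 64.6
q [ 0.79  0.73  1.72 -1.08  1.15  0.8 ] g0 [582.4 274.  137.5] turn deg [  3.7 -31.5  24.7] shift tool frame cm [-23.47  20.59  21.04]
tx -2.04 ty 1.70 tz 1.75 ax 0.3 ay -2.6 az 2.1
tx -1.90 ty 1.78 tz 1.83 ax 0.3 ay -2.6 az 2.1
tx -1.75 ty 1.85 tz 1.90 ax 0.3 ay -2.6 az 2.1
tx -1.59 ty 1.92 tz 1.96 ax 0.3 ay -2.6 az 2.1
tx -1.43 ty 1.98 tz 2.01 ax 0.3 ay -2.6 az 2.1
tx -1.26 ty 2.04 tz 2.06 ax 0.3 ay -2.6 az 2.1
tx -1.09 ty 2.09 tz 2.10 ax 0.3 ay -2.6 az 2.1
tx -0.92 ty 2.13 tz 2.13 ax 0.3 ay -2.6 az 2.1
tx -0.74 ty 2.17 tz 2.15 ax 0.3 ay -2.6 az 2.1
tx -0.56 ty 2.20 tz 2.17 ax 0.3 ay -2.6 az 2.1
tx -0.38 ty 2.23 tz 2.17 ax 0.3 ay -2.6 az 2.1
tx -0.20 ty 2.25 tz 2.17 ax 0.3 ay -2.6 az 2.1
```

```bash
python3 -m inch '[{"tx":0,"ty":2.2,"tz":-1.6,"ax":0,"ay":0,"az":0,"jaw":0.5},{"tx":-1.9,"ty":1.5,"tz":1.9,"ax":0.3,"ay":-2.6,"az":2.1,"jaw":0.5},{"tx":-1.8,"ty":1.6,"tz":2,"ax":0.3,"ay":-2.6,"az":2.1,"jaw":0.5},{"tx":-1.6,"ty":1.7,"tz":2.1,"ax":0.3,"ay":-2.6,"az":2.1,"jaw":0.5},{"tx":-1.4,"ty":1.7,"tz":2.1,"ax":0.3,"ay":-2.6,"az":2.1,"jaw":0.5},{"tx":-1.3,"ty":1.8,"tz":2.2,"ax":0.3,"ay":-2.6,"az":2.1,"jaw":0.5},{"tx":-1.1,"ty":1.8,"tz":2.2,"ax":0.3,"ay":-2.6,"az":2.1,"jaw":0.5},{"tx":-0.9,"ty":1.9,"tz":2.3,"ax":0.3,"ay":-2.6,"az":2.1,"jaw":0.5},{"tx":-0.7,"ty":1.9,"tz":2.3,"ax":0.3,"ay":-2.6,"az":2.1,"jaw":0.5},{"tx":-0.6,"ty":1.9,"tz":2.3,"ax":0.3,"ay":-2.6,"az":2.1,"jaw":0.5},{"tx":-0.4,"ty":2,"tz":2.3,"ax":0.3,"ay":-2.6,"az":2.1,"jaw":0.5},{"tx":0,"ty":0,"tz":0,"ax":0,"ay":0,"az":0,"jaw":0.5}]'; python3 plan.py 11 539 -245 150 -17 -54
```

```text
t: 28.02
ee_pos: [605.1, -47.7, 161.1]
orientation: [2.256, 0.121, 0.074]
ft_force: [-0.6, -0.5, -0.5]
width: 64.5
q [ 0.3   0.63  1.76 -0.96  1.19  0.78] g0 [603.3 -33.2 173.2] turn deg [ -3.5 -19.   13.8] shift tool frame cm [-8.8  11.18 17.12]
tx -0.86 ty 1.03 tz 1.56 ax -0.3 ay -1.7 az 1.3
tx -0.79 ty 1.03 tz 1.58 ax -0.3 ay -1.7 az 1.3
tx -0.72 ty 1.04 tz 1.61 ax -0.3 ay -1.7 az 1.3
tx -0.65 ty 1.05 tz 1.63 ax -0.3 ay -1.7 az 1.3
tx -0.57 ty 1.05 tz 1.66 ax -0.3 ay -1.7 az 1.3
tx -0.50 ty 1.05 tz 1.68 ax -0.3 ay -1.7 az 1.3
tx -0.43 ty 1.05 tz 1.70 ax -0.3 ay -1.7 az 1.3
tx -0.35 ty 1.05 tz 1.71 ax -0.3 ay -1.7 az 1.3
tx -0.28 ty 1.04 tz 1.72 ax -0.3 ay -1.7 az 1.3
tx -0.20 ty 1.04 tz 1.74 ax -0.3 ay -1.7 az 1.3
tx -0.13 ty 1.03 tz 1.74 ax -0.3 ay -1.7 az 1.3
```

```bash
python3 -m inch '[{"tx":-0.9,"ty":1,"tz":1.6,"ax":-0.3,"ay":-1.7,"az":1.3,"jaw":0.5},{"tx":-0.8,"ty":1,"tz":1.6,"ax":-0.3,"ay":-1.7,"az":1.3,"jaw":0.5},{"tx":-0.7,"ty":1,"tz":1.6,"ax":-0.3,"ay":-1.7,"az":1.3,"jaw":0.5},{"tx":-0.6,"ty":1,"tz":1.6,"ax":-0.3,"ay":-1.7,"az":1.3,"jaw":0.5},{"tx":-0.6,"ty":1,"tz":1.7,"ax":-0.3,"ay":-1.7,"az":1.3,"jaw":0.5},{"tx":-0.5,"ty":1.1,"tz":1.7,"ax":-0.3,"ay":-1.7,"az":1.3,"jaw":0.5},{"tx":-0.4,"ty":1.1,"tz":1.7,"ax":-0.3,"ay":-1.7,"az":1.3,"jaw":0.5},{"tx":-0.4,"ty":1.1,"tz":1.7,"ax":-0.3,"ay":-1.7,"az":1.3,"jaw":0.5},{"tx":-0.3,"ty":1,"tz":1.7,"ax":-0.3,"ay":-1.7,"az":1.3,"jaw":0.5},{"tx":-0.2,"ty":1,"tz":1.7,"ax":-0.3,"ay":-1.7,"az":1.3,"jaw":0.5},{"tx":-0.1,"ty":1,"tz":1.8,"ax":-0.3,"ay":-1.7,"az":1.3,"jaw":0.5},{"tx":0,"ty":0,"tz":0,"ax":0,"ay":0,"az":0,"jaw":0.5}]'; python3 plan.py 4 538 -245 70 -17 -54; python3 - <<'E'
from h import *
t,dt=snap('top','t9'); s,ds=snap('scene','s9')
c=np.hstack([cv2.resize(s[230:310,310:390],(400,400),interpolation=2),cv2.resize(t[170:250,90:170],(400,400),interpolation=2)]); cv2.imwrite('pics/s9c.png',c[:,:,::-1])
E
```

```text
t: 29.52
ee_pos: [534.3, -259.1, 136.5]
orientation: [2.183, -0.333, -0.157]
ft_force: [-0.1, 0.8, -1.2]
width: 64.7
q [-0.05  0.69  1.76 -0.98  1.23  0.87] g0 [ 538.7 -244.4  147.7] turn deg [-0.3 -0.2 -0.4] shift tool frame cm [-0.12 -6.22  4.66]
tx -0.03 ty -1.55 tz 1.17 ax -0.1 ay -0.1 az -0.1
tx -0.03 ty -1.55 tz 1.16 ax -0.1 ay -0.1 az -0.1
tx -0.02 ty -1.55 tz 1.16 ax -0.1 ay -0.1 az -0.1
tx -0.02 ty -1.56 tz 1.16 ax -0.1 ay -0.1 az -0.1
```

View pics/s9c.png

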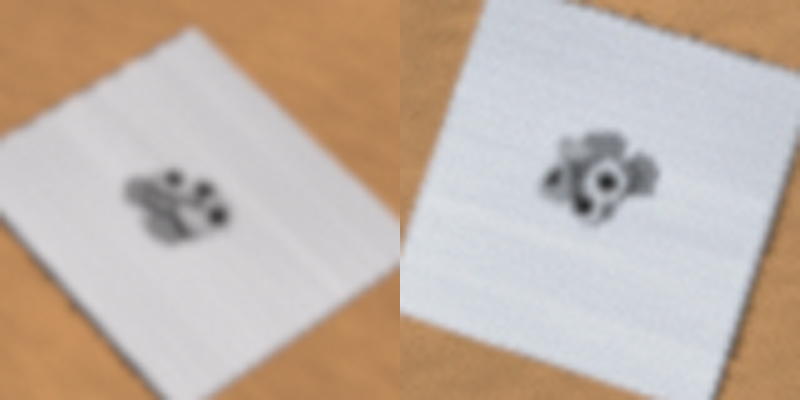

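The nuts lie in one close heap, about 45 mm wide, near the middle of the plate (top crop (600,175)). Now I'll lower the cup onto the pad.

```bash
python3 -m inch '[{"tx":-0.1,"ty":-1.5,"tz":1.1,"ax":-0.3,"ay":-0.2,"az":-0.4,"jaw":0.5},{"tx":0,"ty":-1.6,"tz":1.2,"ax":0,"ay":0,"az":0,"jaw":0.5},{"tx":0,"ty":-1.6,"tz":1.2,"ax":0,"ay":0,"az":0,"jaw":0.5},{"tx":0,"ty":-1.4,"tz":1,"ax":0,"ay":0,"az":0,"jaw":0.5},{"tx":0,"ty":-0.8,"tz":0.6,"ax":0,"ay":0,"az":0,"jaw":0.5},{"tx":0,"ty":-0.3,"tz":0.2,"ax":0,"ay":0,"az":0,"jaw":0.5},{"tx":0,"ty":0,"tz":0,"ax":0,"ay":0,"az":0,"jaw":0.5},{"tx":0,"ty":0,"tz":0,"ax":0,"ay":0,"az":0,"jaw":0.5}]'; python3 plan.py 1 538 -245 48.7 -17 -54; python3 disk.py
```

```text
t: 30.62
ee_pos: [534.5, -257.9, 48.0]
orientation: [2.18, -0.324, -0.162]
ft_force: [-0.1, -0.3, -0.5]
width: 64.4
q [-0.05  0.85  1.75 -1.03  1.16  0.99] g0 [ 538.9 -243.2   59.2] turn deg [-0.  -0.2 -0. ] shift tool frame cm [-0.04 -0.73  0.78]
tx -0.05 ty -0.73 tz 0.78 ax -0.0 ay -0.2 az -0.0
scene 33 g [ 538.9 -243.2   59.2] slope deg xy [3.9 4.6] top z 95.8 rms 1.02 centre [ 532.5 -249.4   95.9]
top 669 g [ 538.9 -243.2   59.2] slope deg xy [-0.  -0.7] top z 95.0 rms 1.38 centre [ 537.7 -240.5   95.1]
```

Still 10 mm above the pad. I'll lower it gently and check the force.

```bash
python3 -m inch '[{"tx":0,"ty":-0.4,"tz":0.3,"ax":0,"ay":0,"az":0,"jaw":0.5},{"tx":0,"ty":-0.2,"tz":0.2,"ax":0,"ay":0,"az":0,"jaw":0.5},{"tx":0,"ty":-0.15,"tz":0.1,"ax":0,"ay":0,"az":0,"jaw":0.5},{"tx":0,"ty":-0.08,"tz":0.06,"ax":0,"ay":0,"az":0,"jaw":0.5},{"tx":0,"ty":0,"tz":0,"ax":0,"ay":0,"az":0,"jaw":0.5},{"tx":0,"ty":0,"tz":0,"ax":0,"ay":0,"az":0,"jaw":0.5}]'; python3 disk.py
```

```text
t: 31.58
ee_pos: [533.8, -258.5, 37.3]
orientation: [2.179, -0.324, -0.163]
ft_force: [-2.5, -1.5, 4.9]
width: 64.2
scene 26
top 641 g [ 538.2 -243.8   48.5] slope deg xy [-0.4 -0.9] top z 84.6 rms 1.39 centre [ 538.  -241.1   84.5]
```

Contact (about 5 N, top at 85 mm). I'll release and back out along the tool axis.

```bash
python3 -m inch '[{"tx":0,"ty":0,"tz":0,"ax":0,"ay":0,"az":0,"jaw":0.85},{"tx":0,"ty":0,"tz":0,"ax":0,"ay":0,"az":0,"jaw":1},{"tx":0,"ty":0,"tz":0,"ax":0,"ay":0,"az":0,"jaw":1},{"tx":0,"ty":0,"tz":0,"ax":0,"ay":0,"az":0,"jaw":1},{"tx":0,"ty":0,"tz":0,"ax":0,"ay":0,"az":0,"jaw":1},{"tx":0,"ty":0,"tz":-1,"ax":0,"ay":0,"az":0,"jaw":1},{"tx":0,"ty":0,"tz":-2,"ax":0,"ay":0,"az":0,"jaw":1},{"tx":0,"ty":0,"tz":-2.5,"ax":0,"ay":0,"az":0,"jaw":1},{"tx":0,"ty":0,"tz":-3,"ax":0,"ay":0,"az":0,"jaw":1},{"tx":0,"ty":0,"tz":-3,"ax":0,"ay":0,"az":0,"jaw":1},{"tx":0,"ty":0,"tz":-2,"ax":0,"ay":0,"az":0,"jaw":1},{"tx":0,"ty":0,"tz":0,"ax":0,"ay":0,"az":0,"jaw":1}]'; python3 - <<'E'
from h import *
o=get_obs(); print(o['width'],o['ee_pos'],o['ft_force'])
t,dt=snap('top','t10'); 
P=cloud('top',dt,masks_of('top','cup')[0]['pixels']); P=P[P[:,2]>75]; print('cup top z',np.median(P[:,2]),(P.min(0)+P.max(0))/2,'std',P[:,2].std())
A=np.c_[P[:,:2]-P[:,:2].mean(0),np.ones(len(P))]; print('slope deg',np.degrees(np.linalg.lstsq(A,P[:,2],rcond=None)[0][:2]))
for t in ('pad','wrench','flange','bearing','spacer'):
    m=masks_of('top',t)
    if m: P=cloud('top',dt,m[0]['pixels']); P=P[P[:,2]<20]; print(t,np.median(P,0).round(),np.percentile(P,2,0).round(),np.percentile(P,98,0).round())
E
```

```text
t: 33.28
ee_pos: [566.9, -152.2, 117.4]
orientation: [2.181, -0.323, -0.159]
ft_force: [-0.3, -0.0, -0.0]
width: 88.1
88.09542854009104 [ 566.86054266 -152.18292896  117.35562179] [-0.27435399 -0.02024532 -0.0358018 ]
cup top z 84.08809184394345 [ 537.06440151 -244.17340179   82.21690051] std 1.81508233199278
slope deg [-0.20582882 -0.54583376]
pad [ 524. -236.    4.] [ 476. -305.    0.] [ 593. -191.    8.]
wrench [826. 113.   9.] [796. 102.   2.] [856. 124.  13.]
flange [ 756. -145.    9.] [ 706. -186.    4.] [796. -92.  13.]
bearing [ 424. -130.   13.] [ 401. -147.    0.] [ 448. -115.   17.]
spacer [ 426. -130.   13.] [ 403. -146.    4.] [ 448. -117.   17.]
```

View pics/t10.png

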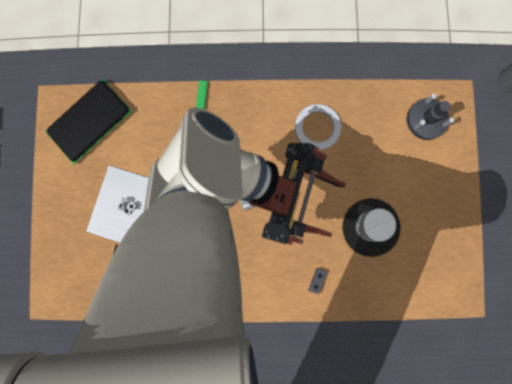

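The cup stands at (376,226) px on the pad, within about 5 mm of its centre. The gripper is clear at (300,190), and the nut heap is at (129,205) on the plate. Handing in.

```bash
python3 -c "
from workcell import ctrl
print(ctrl.close_job())"
```

```text
the job is handed in; nothing more can be done
None
```

The job is handed in, and my last checks agree with what the task asks; no verdict is reported. It did not go in one clean turnover, though.

**What happened**
- I tipped the cup over on the plate, but joint 4 reached its limit about 12° short of flat. My correcting move then lifted the cup clear, leaving all five nuts on the plate with one lying apart.
- I turned the wrist to a better angle and pushed the stray nut in with the cup's outer wall. Then I lowered the upright cup over all five, jogged it about 10 mm each way, and lifted it straight up about 87 mm.
- I then set the cup mouth down on the pad, let go and backed out. The clock read about 33 s of the 64 s allowed.

**Last checks**
- **Cup:** it stands mouth down within 1° of vertical and about 2–5 mm from the pad's centre. Its top is at 84 mm (85 mm expected), so the rim is on the pad.
- **Nuts:** they lie in one heap about 45 mm across near the middle of the plate. No nut showed outside the cup before the lift.
- **Bystanders:** the flange and spacer are where they started, within measuring error. The arm hid the bearing and most of the wrench from the top camera at the end, and the network mistook the spacer for the bearing. I have no final measurement of those two, but the arm was never near them at low height.
- **Robot:** the gripper is clear of everything, with no force on the wrist. The highest reading between moves was about 10 N, when the cup's bottom briefly touched the bench or the plate's edge before tipping.
- **Disagreement:** the two cameras differed by up to about 8 mm on the cup's position over the plate.

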